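Lay the wash brushes in the cleaning stand and pump the cleaner

ROBOT

A 6-joint arm with a two-finger parallel gripper is mounted at the origin on the work surface. World frame = base frame: x ahead of the robot, y to its left, z up, the work surface at z = 0. Lengths are in m, angles in rad, forces in N, time in s.
With the tool pointing down it reaches from about 0.375 to 0.975 m from the base axis. Payload 3.8 kg.
Tool frame: the origin (TCP) lies midway between the tips of the shut fingers; the grasp point (between the pads) lies 19 mm behind it; z points along the fingers, y is the direction in which the jaws open and shut (so a half turn about z gives the same grasp; the last joint's range is limited). The gripper opens to 85 mm and grips with 20 to 120 N. Pads are 22 mm wide; open, the fingers measure 114 mm over their backs; the gripper's body (76 mm by 85 mm) begins 54 mm behind the grasp point. The pads swing forward as they close: fully open they stand 13 mm farther back than shut.
Start: joints at [1.079, 0.264, 1.604, -0, 1.274, -0.037], TCP at [0.297, 0.606, 0.197] pointing down, gripper open.
Joint ranges: [-2.63, 2.63], [-0.94, 2.18], [0.31, 2.57], [-1.31, 4.45], [0, 2.66], [-2.55, 2.55]. Speed limits (rad/s): [2.57, 2.57, 3.14, 3.14, 3.14, 3.14].

INTERFACE

Orientations are given as a rotation vector (axis times angle).
In Python, from workcell import bot gives the robot as it stands.
- The arm moves only by the tool drive_tool, never from a script. Its argument "steps" is a list of rows, each a list of 2 entries, a list of its own where there are three numbers: the shift along the tool's x, y, z in mm, then the turn about the tool's z in degrees. In form: [[[dx, dy, dz], twist], ...]. A call has 1 to 8 rows; each row shifts and turns the commanded pose from where the row before left it, along the tool's axes as they then stand; what a row does not reach is not made up. A row lasts 1/12 s, in which the tool goes at most 41.7 mm and 7.16 degrees, less where a joint would pass 70% of its speed; a pose out of reach is approached as far as the arm can. A call is refused whole if a number of a shift passes 41.7 or a number of a turn 7.16, either way. A call with a gripper value outside its range is refused whole. "jaw" is the opening, from 0 (shut) to 1 (fully open), set as the call begins (left out, the last holds). The fingers move at their own pace and stop on an object; "force" is the grip in N (left out, the last holds). Time passes only in rows, so rows that do not move let the fingers close. It gives the time, the measured TCP pose, the force and the opening at its end, in the units of the state.
- bot.read_state(): the state, without advancing time (a new reading comes with each control period).
- bot.read_camera(name): name is "side" or "top" or "wrist"; returns the picture (384x512x3 uint8, red, green, blue); there is no depth.
- bot.camera_info(name): a dict with "fx", "fy", "cx", "cy" (pixels), "position" and "attitude" of the camera in the world. Camera axes: x right, y down, z forward; pixel columns grow to the right and rows downward; lengths in m; the calibration is good to about 2 mm. A picture is of the moment at which its call begins: read the wrist's pose just before it. camera_info takes no time and is no camera call; for the wrist camera it gives the pose at the moment of the call.
- bot.finish_job(): hands the job in, once; it reports no verdict.
The state is a dict: "time": time; "q": joint angles; "joint_vel": joint speeds; "joint_torque": joint torques, N m; "tool_pos": TCP position; "tcp_rot": TCP orientation; "wrist_force": force on the tool from outside, world axes, zero at the start; "torque": the same for the moment, N m; "width": opening from 0.0 (shut) to 1.0 (fully open).
Only numpy, scipy, OpenCV 4.12 (cv2) and the standard library are available. Lean on these libraries where they do the work, as an engineer would, in place of code of your own. Each camera call takes 0.05 s, during which the arm holds its last target.

TASK

Take both paint brushes off the sloping rack and lay them one at a time in the cleaning stand, each level in its own pair of notches, midway along and with the bristles out over the drip tray; set them down gently, do not drop them. When both lie there and are let go, press the bottle's pump fully down and let it come back up. Leave the paint pot, the paint tube and the magnifying glass where they are.

Things in the scene. Friction and masses are not known exactly. Their poses are not given: they have to be found in the camera images.
- brush_red: Red-handled round paint brush, 200 mm long, 14 mm diameter handle and brass ferrule, dark bristle head over the last 40 mm (up to 15 mm thick), about 45 g. Origin on its axis at mid-length (also about its centre of mass); +x runs along the brush to the bristle tip. It starts lying in a notch of the sloping rack, bristles at the upper end.
- brush_blue: Blue-handled paint brush, otherwise the same as the red one, in the other notch of the rack (which brush is in which notch varies).
- red_head (a point): Middle of the red brush's bristle head, 80 mm from mid-length along its +x.
- blue_head (a point): Middle of the blue brush's bristle head, 80 mm from mid-length along its +x.
- rack: Fixed rack: white board 230 x 150 mm rising at 35 degrees along its +x, with two plywood V-notched bars across it (10 mm thick, 90 mm apart along the slope) that carry the brushes at y = +35 and -35 mm, axes 28 mm above the board; 80 mm of each handle is free between the bars. Origin on the table under the board's middle; brush mid-lengths at x = -16, z = 99 mm; top 165 mm.
- stand: Fixed stand, dark wooden base 250 x 140 x 12 mm. Two upright pale saddles (10 thick, 130 wide, 74 high) across it at x = -42 and +42 mm, each with two 90 degree V notches (30 wide, 15 deep, vertex 60 high) at y = +-35. Steel drip tray at x = 53 to 119, green bottle (48 diameter) with white pump at x = 151 mm. Origin on the table midway between the saddles; +x to tray and bottle, z up.
- lane_left (a point): Where the mid-length of a brush's axis lies when it is centred in the stand's notches on the +y side: y = +35 mm, 70 mm above the table. Axes as those of the stand; the brush lies along x, bristles to +x.
- lane_right (a point): The same for the notches on the stand's -y side (y = -35 mm).
- pump (a joint): Travel of the sprung pump cap on the bottle: 0 up at rest, 0.012 m fully down; it takes about 8 N and springs back.
- pump_top (a point): Centre of the flat round top (32 mm diameter) of the white pump cap, 171 mm above the table at rest; moves down with it. A thin spout points from it to the stand's -x, to 46 mm from the cap's axis.
- paint_pot: Small dark metal pot of pink paint, 52 mm diameter, 34 mm high, on the table. Origin under its centre. Bystander.
- paint_tube: Aluminium paint tube with orange band and white cap lying on the table, 95 x 34 x 16 mm. Origin under its middle, cap to its -x. Bystander.
- magnifier: Black magnifying glass lying on the table, lens 84 mm diameter, 210 mm long overall, 14 mm high; its lens centre lies 60 mm to -x of its origin, handle to +x. Bystander.

How it is judged:
On the way, in this order (a step that is already met when the one before it is completed fails the run):
1. one brush lies level in a pair of notches of the stand, bristles over the tray, let go ((((horizontal distance between brush_red and lane_left below 0.025 m or horizontal distance between brush_red and lane_right below 0.025 m) and z of brush_red in the frame of stand between 0.065 and 0.075 m and angle between the x axis of brush_red and the x axis of stand, either way round below 0.06 rad and x of red_head in the frame of stand above 0.05 m and contact force between the fingers and brush_red below 0.05 N and linear speed of brush_red below 0.03 m/s) or ((horizontal distance between brush_blue and lane_left below 0.025 m or horizontal distance between brush_blue and lane_right below 0.025 m) and z of brush_blue in the frame of stand between 0.065 and 0.075 m and angle between the x axis of brush_blue and the x axis of stand, either way round below 0.06 rad and x of blue_head in the frame of stand above 0.05 m and contact force between the fingers and brush_blue below 0.05 N and linear speed of brush_blue below 0.03 m/s))), for 0.2 s.
2. both brushes lie so, each in its own notches, let go ((horizontal distance between brush_red and lane_left below 0.025 m or horizontal distance between brush_red and lane_right below 0.025 m) and z of brush_red in the frame of stand between 0.065 and 0.075 m and angle between the x axis of each of brush_red, brush_blue and the x axis of stand, either way round below 0.06 rad and x of each of red_head, blue_head in the frame of stand above 0.05 m and contact force between the fingers and brush_red below 0.05 N and linear speed of each of brush_red, brush_blue below 0.03 m/s and (horizontal distance between brush_blue and lane_left below 0.025 m or horizontal distance between brush_blue and lane_right below 0.025 m) and z of brush_blue in the frame of stand between 0.065 and 0.075 m and contact force between the fingers and brush_blue below 0.05 N), for 0.2 s.
3. the pump is pressed down at least 9 of its 12 mm, both brushes still in place (value of joint pump above 0.009 m and (horizontal distance between brush_red and lane_left below 0.025 m or horizontal distance between brush_red and lane_right below 0.025 m) and z of brush_red in the frame of stand between 0.065 and 0.075 m and angle between the x axis of each of brush_red, brush_blue and the x axis of stand, either way round below 0.06 rad and x of each of red_head, blue_head in the frame of stand above 0.05 m and (horizontal distance between brush_blue and lane_left below 0.025 m or horizontal distance between brush_blue and lane_right below 0.025 m) and z of brush_blue in the frame of stand between 0.065 and 0.075 m), for 0.04 s.
4. the pump is back up (value of joint pump below 0.002 m), for 0.1 s.
At the end, for the whole second after the job is handed in: Both brushes rest untouched, each in its own lane of the stand: mid-length within 25 mm horizontally and 5 mm in height of the lane point, axis within 0.06 rad of the stand's x (level), bristle middle over 50 mm to its +x, under 0.03 m/s; pump up (under 2 mm) (all of step 2 and value of joint pump below 0.002 m).
It fails at once if the paint pot, the paint tube or the magnifying glass is moved more than 20 mm (distance of any of paint_pot, paint_tube, magnifier from where it was at the start of the episode above 0.02 m).
It fails at once if the pump is pressed more than 5 mm while the red brush does not lie in its notches (value of joint pump above 0.005 m and not ((horizontal distance between brush_red and lane_left below 0.025 m or horizontal distance between brush_red and lane_right below 0.025 m) and z of brush_red in the frame of stand between 0.065 and 0.075 m and angle between the x axis of brush_red and the x axis of stand, either way round below 0.06 rad and x of red_head in the frame of stand above 0.05 m)).
It fails at once if the pump is pressed more than 5 mm while the blue brush does not lie in its notches (value of joint pump above 0.005 m and not ((horizontal distance between brush_blue and lane_left below 0.025 m or horizontal distance between brush_blue and lane_right below 0.025 m) and z of brush_blue in the frame of stand between 0.065 and 0.075 m and angle between the x axis of brush_blue and the x axis of stand, either way round below 0.06 rad and x of blue_head in the frame of stand above 0.05 m)).
It fails at once if the red brush is dropped: falls faster than 0.6 m/s out of the fingers (linear speed of brush_red above 0.6 m/s and contact force between the fingers and brush_red below 0.05 N).
It fails at once if the blue brush is dropped: falls faster than 0.6 m/s out of the fingers (linear speed of brush_blue above 0.6 m/s and contact force between the fingers and brush_blue below 0.05 N).
It also fails if it takes over 69 s, if anything falls off the work surface, if the arm or the gripper's body presses on something with over 40 N, if the wrist force passes 120 N, or if a joint passes its speed limit or range.

## Working session

There is one attempt and no reset: what is moved stays moved. The work goes in short steps, Python scripts to look and compute and a tool call to move; the robot and the scene stay as the last step left them, time stands still between calls to the robot, and variables do not carry over. Pictures are saved under pics/ and viewed, and the job is handed in when it is done.

Besides the shell and the picture viewer there is one more tool, called after "Call:" as name(argument=value, ...) on one line, values as JSON. drive_tool: Moves the arm, as the interface text tells. Its arguments: {"type":"object","properties":{"steps":{"type":"array","items":{"type":"array"}},"jaw":{"type":"number"},"force":{"type":"number"}},"required":["steps"]}

```bash
mkdir -p pics; ls
python3 - <<'E'
from workcell import bot
import cv2
print(bot.read_state())
for n in("side","top","wrist"):
    print(n,bot.camera_info(n))
    cv2.imwrite(f"pics/{n}0.png",bot.read_camera(n)[:,:,::-1])
E
```

```text
pics
{'time': 0.0, 'q': array([ 1.07909504e+00,  2.64749679e-01,  1.60540337e+00, -8.78032009e-06,
        1.27371131e+00, -3.69135150e-02]), 'joint_vel': array([-0.001188  , -0.00039015, -0.00036662,  0.00125372, -0.00025073,
       -0.00065021]), 'joint_torque': array([ 5.52282727e-04, -5.15117884e+01, -3.67305851e+01,  7.46442311e-05,
        1.31824269e-02,  1.61514441e-05]), 'tool_pos': array([0.29613051, 0.6056536 , 0.19614861]), 'tcp_rot': array([-0.70810201, -3.06014811,  0.00344726]), 'wrist_force': array([ 0.43973133, -0.09634981,  0.77620286]), 'torque': array([-0.01708569,  0.0264147 , -0.0033738 ]), 'width': 0.9943986925034584}
side {'fx': 407.61289016082014, 'fy': 407.61289016082014, 'cx': 260.07951541838275, 'cy': 183.8974104702783, 'position': array([ 0.06373768, -0.48564004,  0.71994464]), 'attitude': array([-2.15687121,  1.02844031, -0.40573377])}
top {'fx': 498.4869506974526, 'fy': 498.4869506974526, 'cx': 250.1169519127555, 'cy': 205.34817615620233, 'position': array([ 0.28523125, -0.05967657,  1.41882168]), 'attitude': array([-2.11723447,  2.16635953, -0.19608678])}
wrist {'fx': 342.24504000617657, 'fy': 342.24504000617657, 'cx': 254.3644884875181, 'cy': 194.4780875029662, 'position': array([0.22660423, 0.6390714 , 0.37305336]), 'attitude': array([2.43682779, 1.52431746, 0.23099805])}
```

View pics/side0.png

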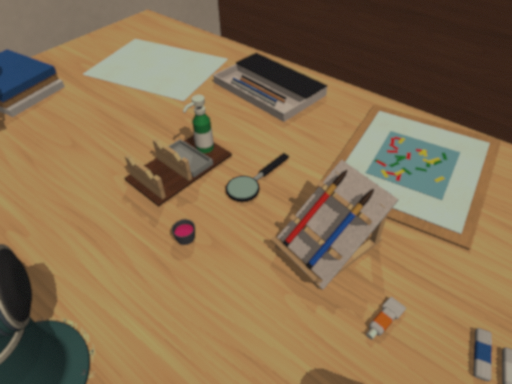

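View pics/top0.png

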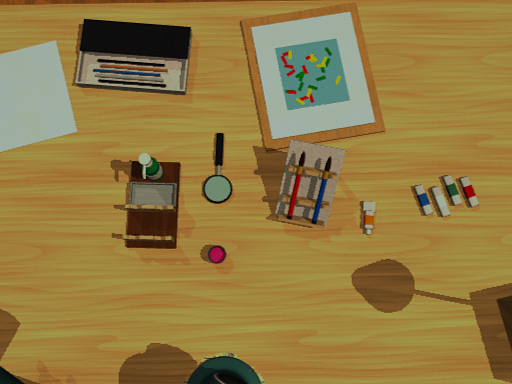

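View pics/wrist0.png

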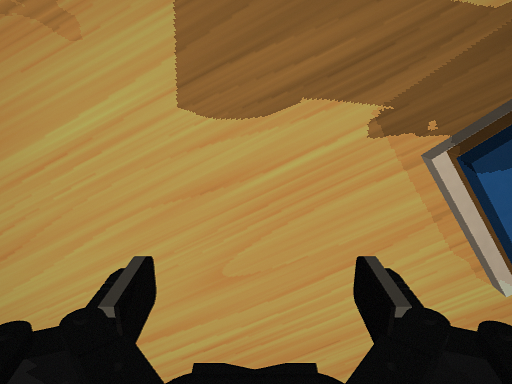

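```bash
cat > h.py <<'E'
import numpy as np,cv2
from scipy.spatial.transform import Rotation as R
from workcell import bot
def ray(ci,uv):
    u,v=uv; d=np.array([(u-ci['cx'])/ci['fx'],(v-ci['cy'])/ci['fy'],1.])
    return np.array(ci['position']),R.from_rotvec(ci['attitude']).apply(d/np.linalg.norm(d))
def onz(ci,uv,z):
    p,d=ray(ci,uv); return p+d*(z-p[2])/d[2]
def tri(c1,a,c2,b):
    p,d=ray(c1,a);q,e=ray(c2,b)
    s=np.linalg.lstsq(np.c_[d,-e],q-p,rcond=None)[0]
    x,y=p+s[0]*d,q+s[1]*e
    return (x+y)/2,np.linalg.norm(x-y)
def proj(ci,P):
    c=R.from_rotvec(ci['attitude']).inv().apply(np.array(P)-ci['position'])
    return np.array([ci['cx']+ci['fx']*c[0]/c[2],ci['cy']+ci['fy']*c[1]/c[2]])
def masks(im):
    h=cv2.cvtColor(im,cv2.COLOR_RGB2HSV); H,S,V=[h[...,i].astype(int) for i in range(3)]
    red=((H<6)|(H>174))&(S>180)&(V>60)
    blue=(H>100)&(H<125)&(S>140)&(V>40)
    green=(H>55)&(H<85)&(S>120)
    return dict(red=red,blue=blue,green=green)
def blobs(m,amin=20):
    n,l,s,c=cv2.connectedComponentsWithStats(m.astype(np.uint8))
    return [(s[i][:5].tolist(),c[i].round(1).tolist(),l==i) for i in range(1,n) if s[i][4]>=amin]
E
python3 - <<'E'
from h import *
for n in("side","top"):
    im=cv2.imread(f"pics/{n}0.png")[:,:,::-1]; ci=bot.camera_info(n)
    for k,m in masks(im).items():
        for b in blobs(m):
            print(n,k,b[0],b[1],onz(ci,b[1],.09).round(3))
t=cv2.imread("pics/top0.png")
a=cv2.resize(t[130:260,100:200],None,fx=4,fy=4,interpolation=cv2.INTER_CUBIC)
b=cv2.resize(t[130:260,260:360],None,fx=4,fy=4,interpolation=cv2.INTER_CUBIC)
cv2.imwrite("pics/topz.png",np.hstack([a,b]))
t=cv2.imread("pics/side0.png")
a=cv2.resize(t[85:210,115:245],None,fx=3,fy=3,interpolation=cv2.INTER_CUBIC)
b=cv2.resize(t[155:280,270:400],None,fx=3,fy=3,interpolation=cv2.INTER_CUBIC)
cv2.imwrite("pics/sidez.png",np.hstack([a,b]))
E
```

```text
side red [286, 193, 43, 50, 285] [306.6, 217.5] [ 0.531 -0.208  0.09 ]
side blue [0, 51, 54, 49, 1532] [19.0, 73.1] [0.46  0.819 0.09 ]
side blue [309, 214, 45, 51, 315] [330.9, 239.0] [ 0.516 -0.276  0.09 ]
side blue [476, 343, 14, 18, 198] [482.5, 351.5] [ 0.477 -0.574  0.09 ]
side green [194, 115, 16, 17, 217] [201.3, 123.5] [0.624 0.187 0.09 ]
side green [200, 148, 12, 5, 27] [206.1, 149.9] [0.556 0.102 0.09 ]
side green [391, 156, 14, 10, 46] [398.0, 159.5] [ 0.807 -0.273  0.09 ]
top red [281, 52, 12, 16, 55] [285.9, 60.3] [ 0.924 -0.196  0.09 ]
top red [302, 65, 6, 9, 22] [304.4, 68.9] [ 0.897 -0.248  0.09 ]
top red [287, 70, 8, 6, 25] [290.5, 72.4] [ 0.888 -0.208  0.09 ]
top red [287, 90, 9, 4, 22] [291.5, 91.7] [ 0.83  -0.208  0.09 ]
top red [288, 174, 13, 42, 185] [293.9, 194.5] [ 0.535 -0.204  0.09 ]
top red [463, 185, 12, 13, 94] [468.9, 191.0] [ 0.535 -0.683  0.09 ]
top blue [94, 69, 66, 7, 130] [126.3, 72.0] [0.897 0.256 0.09 ]
top blue [313, 179, 14, 42, 186] [319.2, 199.1] [ 0.521 -0.272  0.09 ]
top blue [418, 193, 11, 13, 89] [423.0, 199.2] [ 0.515 -0.555  0.09 ]
top green [325, 47, 7, 9, 36] [327.9, 50.9] [ 0.951 -0.317  0.09 ]
top green [326, 58, 5, 9, 27] [327.5, 61.7] [ 0.918 -0.314  0.09 ]
top green [320, 67, 6, 6, 23] [322.9, 69.8] [ 0.894 -0.3    0.09 ]
top green [295, 71, 9, 20, 98] [300.1, 79.9] [ 0.865 -0.234  0.09 ]
top green [316, 75, 10, 7, 38] [320.7, 77.9] [ 0.87  -0.293  0.09 ]
top green [308, 85, 10, 6, 32] [312.9, 87.1] [ 0.842 -0.269  0.09 ]
top green [146, 157, 13, 18, 131] [152.6, 167.7] [0.618 0.18  0.09 ]
top green [446, 184, 12, 13, 92] [451.4, 189.6] [ 0.54  -0.635  0.09 ]
top green [188, 357, 72, 27, 902] [222.2, 369.7] [ 0.083 -0.002  0.09 ]
top green [0, 369, 20, 15, 124] [6.7, 378.7] [0.076 0.544 0.09 ]
```

View pics/topz.png

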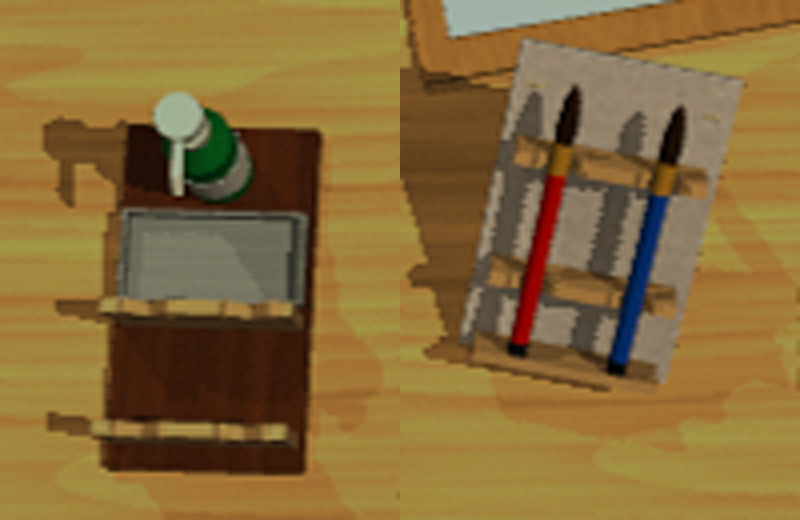

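View pics/sidez.png

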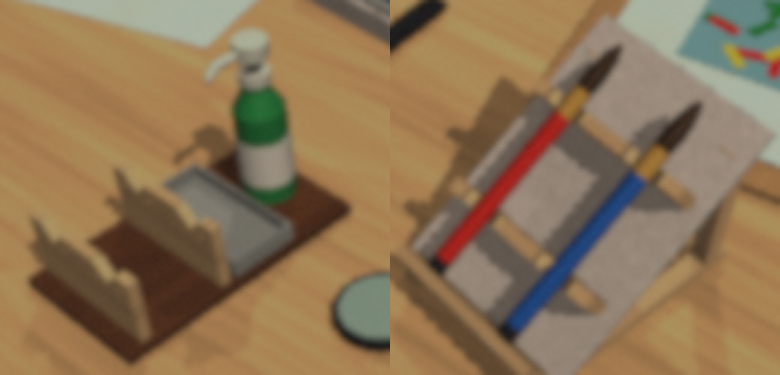

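```bash
cat >> h.py <<'E'
def ends(m):
    ys,xs=np.nonzero(m); P=np.c_[xs,ys].astype(float); c=P.mean(0)
    d=np.linalg.svd(P-c,full_matrices=False)[2][0]
    if d[1]>0:d=-d   # towards image top
    t=(P-c)@d
    return c+d*(t.min()-.3),c+d*(t.max()+.3),c
E
python3 - <<'E'
from h import *
A={}
for n in("side","top"):
    im=cv2.imread(f"pics/{n}0.png")[:,:,::-1]; ms=masks(im)
    for k,u in(("red",294 if n=="top" else 306),("blue",319 if n=="top" else 331)):
        for b in blobs(ms[k],100):
            if abs(b[1][0]-u)<3: A[n,k]=ends(b[2])
cs,ct=bot.camera_info("side"),bot.camera_info("top")
for k in("red","blue"):
    P=[]
    for i in range(3):
        p,e=tri(ct,A["top",k][i],cs,A["side",k][i]);P.append(p);print(k,p.round(4),round(e,4))
    d=P[1]-P[0];print(np.linalg.norm(d),np.degrees(np.arctan2(d[1],d[0])),np.degrees(np.arcsin(d[2]/np.linalg.norm(d))))
# stand & bystanders rough, zoom px -> full: top x=100+X/4,y=130+Y/4 ; side x=115+X/3,y=85+Y/3
T=lambda X,Y:(100+X/4-.4,130+Y/4-.4); S=lambda X,Y:(115+X/3-.3,85+Y/3-.3)
print("pump",tri(ct,T(180,115),cs,S(250,42)), onz(ct,T(180,115),.171))
print("base corners z=.012",[onz(ct,T(*p),.012).round(3) for p in((104,470),(303,470),(321,130),(122,128))])
print("base corners side",[onz(cs,S(*p),.012).round(3) for p in((132,360),(30,283),(350,208))])
E
```

```text
red [ 0.4848 -0.1936  0.0463] 0.0014
red [ 0.5877 -0.2157  0.1176] 0.0005
red [ 0.537  -0.2047  0.0818] 0.0004
0.12714643282245813 -12.111992661406964 34.08948447426584
blue [ 0.4698 -0.2618  0.0448] 0.0003
blue [ 0.5728 -0.2839  0.1168] 0.0003
blue [ 0.5228 -0.273   0.0805] 0.001
0.12763278426916067 -12.081822468134822 34.36086388862368
pump (array([0.62480504, 0.18692929, 0.16476433]), np.float64(0.00029040980060279905)) [0.62299643 0.18578487 0.171     ]
base corners z=.012 [array([0.41 , 0.268, 0.012]), array([0.407, 0.128, 0.012]), array([0.653, 0.115, 0.012]), array([0.657, 0.259, 0.012])]
base corners side [array([0.404, 0.121, 0.012]), array([0.409, 0.256, 0.012]), array([0.647, 0.11 , 0.012])]
```

```bash
cat >> h.py <<'E'
def toolR(): return R.from_rotvec(bot.read_state()['tcp_rot'])
def delta(target,heading_deg):
    """print tool-frame shift now -> target and twist (tool x heading)"""
    s=bot.read_state(); r=R.from_rotvec(s['tcp_rot']); 
    sh=r.inv().apply(np.array(target)-s['tool_pos'])*1000
    X=r.apply([1,0,0]); h=np.degrees(np.arctan2(X[1],X[0]))
    tw=-((heading_deg-h+180)%360-180)
    print("t",s['time'],"tcp",s['tool_pos'].round(4),"head",h.round(2),"shift mm",sh.round(1),"twist",round(tw,2),"w",round(s['width'],3),"F",s['wrist_force'].round(1),"tilt",r.apply([0,0,1]).round(4))
    return sh,tw
E
python3 - <<'E'
from h import *
s=bot.read_state();r=R.from_rotvec(s['tcp_rot']);ci=bot.camera_info("wrist")
print(r.inv().apply(ci['position']-s['tool_pos']),r.inv()*R.from_rotvec(ci['attitude']).as_matrix()@[0,0,1] if 0 else r.inv().apply(R.from_rotvec(ci['attitude']).apply([0,0,1])))
def rel(target,head):
    h=np.radians(head);X=np.array([np.cos(h),np.sin(h),0]);Z=np.array([0,0,-1.]);M=R.from_matrix(np.c_[X,np.cross(Z,X),Z])
    c=dict(ci);c['position']=np.array(target)+M.apply(r.inv().apply(ci['position']-s['tool_pos']));c['attitude']=(M*r.inv()*R.from_rotvec(ci['attitude'])).as_rotvec();return c
for t in((.42,.19,.30),(.45,.19,.30)):
    c=rel(t,177.5);print(t,[proj(c,p).round(0) for p in((.43,.22,.074),(.52,.12,.074),(.62,.187,.171),(.41,.26,.012),(.655,.12,.012))])
for t in((.47,-.235,.27),(.5,-.235,.27)):
    c=rel(t,168);print(t,[proj(c,p).round(0) for p in((.485,-.194,.046),(.588,-.216,.118),(.573,-.284,.117),(.47,-.262,.045))])
delta((.43,.19,.30),177.5)
E
```

```text
[ 0.07716401 -0.00099284 -0.17676095] [-2.98971221e-01  7.53219310e-04  9.54261831e-01]
(0.42, 0.19, 0.3) [array([280., 162.]), array([204., 235.]), array([260., 353.]), array([306., 137.]), array([217., 297.])]
(0.45, 0.19, 0.3) [array([280., 137.]), array([202., 213.]), array([259., 330.]), array([306., 114.]), array([215., 281.])]
(0.47, -0.235, 0.27) [array([291., 161.]), array([295., 270.]), array([230., 269.]), array([233., 160.])]
(0.5, -0.235, 0.27) [array([287., 136.]), array([290., 245.]), array([224., 244.]), array([227., 135.])]
t 0.15 tcp [0.2962 0.6058 0.1964] head 153.94 shift mm [-302.8 -315.  -103. ] twist -23.56 w 1.003 F [-0.2 -0.8  0.4] tilt [-8.0e-04 -1.5e-03 -1.0e+00]
```

Call:
drive_tool(steps=[[[-28,-29,-10],0],[[-28,-29,-10],0],[[-28,-29,-10],0],[[-28,-29,-10],0],[[-28,-29,-10],0],[[-28,-29,-10],0],[[-28,-29,-10],0],[[-28,-29,-10],0]])

```text
time: 0.82
tool_pos: [0.3957, 0.2976, 0.2777]
tcp_rot: [-0.707, -3.061, 0.0]
wrist_force: [1.3, -0.2, -0.0]
width: 0.998
```

Call:
drive_tool(steps=[[[-28,-28,0],0],[[-28,-28,0],0],[[-22,-28,0],0],[[0,0,0],-5.9],[[0,0,0],-5.9],[[0,0,0],-5.9],[[0,0,0],-5.9],[[0,0,0],0]])

```text
time: 1.48
tool_pos: [0.4288, 0.1895, 0.2772]
tcp_rot: [-0.064, -3.14, 0.0]
wrist_force: [0.1, 0.2, 0.4]
width: 1.001
```

```bash
cat >> h.py <<'E'
def snap(name):
    bot_state=bot.read_state(); ci=bot.camera_info("wrist"); im=bot.read_camera("wrist")
    cv2.imwrite(f"pics/{name}.png",im[:,:,::-1]); np.save(f"pics/{name}.npy",ci,allow_pickle=True); return ci,im
def load(name): return np.load(f"pics/{name}.npy",allow_pickle=True).item(),cv2.imread(f"pics/{name}.png")[:,:,::-1]
E
python3 - <<'E'
from h import *
delta((.43,.19,.30),177.5); snap("w1")
E
```

```text
t 1.4833 tcp [0.4288 0.1895 0.2772] head 177.65 shift mm [ -1.2   0.6 -22.8] twist 0.15 w 1.001 F [0.1 0.2 0.4] tilt [-5.e-04 -2.e-04 -1.e+00]
```

View pics/w1.png

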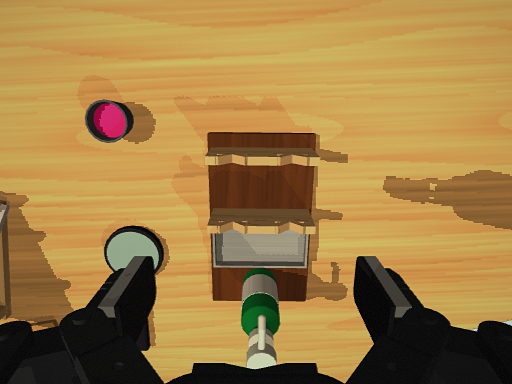

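Run:
```python
from h import *
ci,im=load("w1")
cv2.imwrite("pics/w1z.png",cv2.resize(im[125:305,195:330,::-1],None,fx=4.4,fy=3.3,interpolation=cv2.INTER_CUBIC))
cv2.imwrite("pics/w1z.png",cv2.resize(im[125:255,200:330,::-1],None,fx=4.6,fy=4.6,interpolation=cv2.INTER_CUBIC))
```

```text
(no output)
```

View pics/w1z.png

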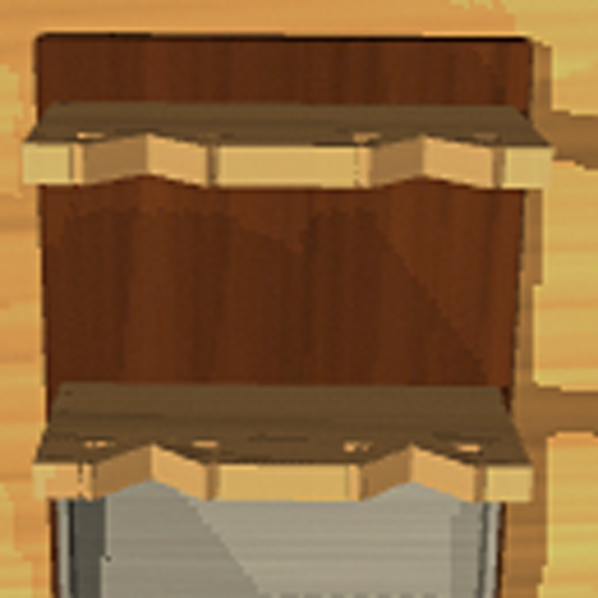

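```bash
cat > st.py <<'E'
from h import *
ci,_=load("w1")
Z=lambda X,Y:(200+X/4.6-.4,125+Y/4.6-.4)
V={'nR':Z(150,156),'nL':Z(422,158),'fR':Z(152,464),'fL':Z(414,469)}
V74={'nRt':Z(24,164),'nLt':Z(550,168),'fRt':Z(35,482),'fLt':Z(531,485)}
if __name__=="__main__":
    P={k:onz(ci,v,.060) for k,v in V.items()}
    for k,p in P.items(): print(k,p.round(4))
    for k,v in V74.items(): print(k,onz(ci,v,.074).round(4))
    o=sum(P.values())/4; print("origin",o, "lane gap",np.linalg.norm(P['nL']-P['nR']),np.linalg.norm(P['fL']-P['fR']),"saddle gap",np.linalg.norm(P['fL']-P['nL']),np.linalg.norm(P['fR']-P['nR']))
    d=P['fL']+P['fR']-P['nL']-P['nR'];print("yaw",np.degrees(np.arctan2(d[1],d[0])))
    d=P['nL']+P['fL']-P['nR']-P['fR'];print("yaw from cross",np.degrees(np.arctan2(-d[0],d[1])))
E
python3 st.py
```

```text
nR [0.4297 0.1632 0.06  ]
nL [0.4329 0.2322 0.06  ]
fR [0.5139 0.1588 0.06  ]
fL [0.5182 0.2294 0.06  ]
nRt [0.4277 0.1332 0.074 ]
nLt [0.4338 0.2622 0.074 ]
fRt [0.512  0.1291 0.074 ]
fLt [0.518  0.2586 0.074 ]
origin [0.47367798 0.19591443 0.06      ] lane gap 0.06907965202814735 0.07077480699052226 saddle gap 0.08527985075898105 0.0843370796404747
yaw -2.419807083299129
yaw from cross -3.06603291407138
```

Call:
drive_tool(steps=[[[0,-40,0],0],[[0,-40,0],0],[[0,0,0],0],[[0,0,0],0]])

```text
time: 1.87
tool_pos: [0.4255, 0.1086, 0.2775]
tcp_rot: [0.077, 3.14, 0.0]
wrist_force: [0.1, 1.1, 0.3]
width: 1.006
```

Run:
```python
from h import *
ci,im=snap("w2")
P=proj(ci,(.474,.196,.06)).astype(int);print(P)
a=max(0,P[0]-65);b=max(0,P[1]-65);print(a,b)
cv2.imwrite("pics/w2z.png",cv2.resize(im[b:b+130,a:a+130,::-1],None,fx=4.6,fy=4.6,interpolation=cv2.INTER_CUBIC))
delta((.46,-.235,.27),168)
```

```text
[328 192]
263 127
t 1.9167 tcp [0.4256 0.1096 0.2775] head 177.31 shift mm [ -50.5 -342.7    7.3] twist 9.31 w 0.998 F [-0.2 -0.7 -0.1] tilt [ 2.e-04  7.e-04 -1.e+00]
```

View pics/w2z.png

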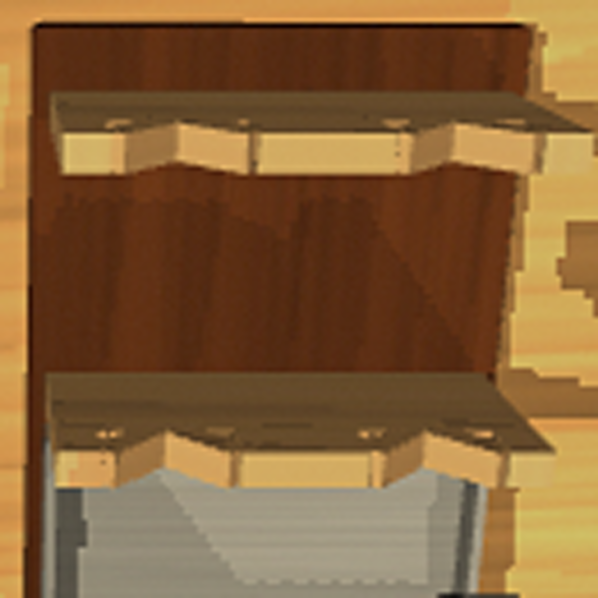

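Run:
```python
from st import *
c2,_=load("w2")
Z2=lambda X,Y:(263+X/4.6-.4,127+Y/4.6-.4)
W={'nR':Z2(179,144),'nL':Z2(458,145),'fR':Z2(167,451),'fL':Z2(428,453)}
for k in V:
    p,e=tri(ci,V[k],c2,W[k]);print(k,p.round(4),round(e,4),onz(c2,W[k],.06).round(4))
```

```text
nR [0.4296 0.1632 0.0602] 0.0002 [0.4295 0.1632 0.06  ]
nL [0.4312 0.2313 0.0688] 0.0001 [0.4331 0.234  0.06  ]
fR [0.5123 0.1591 0.0633] 0.0004 [0.5135 0.1595 0.06  ]
fL [0.5168 0.2292 0.0624] 0.0007 [0.5174 0.2299 0.06  ]
```

Call:
drive_tool(steps=[[[-6,-41,1],0],[[-6,-41,1],0],[[-6,-41,1],0],[[-6,-41,1],0],[[-6,-41,1],0],[[-6,-41,1],0],[[-6,-41,1],0],[[-6,-41,1],0]])

```text
time: 2.58
tool_pos: [0.4604, -0.2206, 0.2694]
tcp_rot: [0.067, 3.14, 0.001]
wrist_force: [-0.2, 0.1, -0.0]
width: 1.002
```

Call:
drive_tool(steps=[[[0,-15,0],5],[[0,0,0],4.3],[[0,0,0],0],[[0,0,0],0]])

```text
time: 2.92
tool_pos: [0.4595, -0.2339, 0.2691]
tcp_rot: [-0.318, -3.125, -0.001]
wrist_force: [0.9, 0.1, 0.0]
width: 0.994
```

Run:
```python
from h import *
ci,im=snap("w3")
delta((.46,-.235,.27),168)
for k in ("red","blue"):
    for b in blobs(masks(im)[k],200): print(k,b[0],b[1],onz(ci,b[1],.081))
```

```text
t 2.9667 tcp [ 0.4594 -0.2337  0.2693] head 168.41 shift mm [-0.8 -1.2 -0.8] twist 0.41 w 0.998 F [0.6 0.2 0.2] tilt [-2.e-04  7.e-04 -1.e+00]
red [288, 170, 14, 111, 1282] [294.0, 225.9] [ 0.54180709 -0.20450386  0.081     ]
blue [225, 169, 15, 112, 1262] [232.2, 225.5] [ 0.52707445 -0.27404492  0.081     ]
blue [3, 235, 32, 28, 469] [19.2, 248.2] [ 0.50501291 -0.52524836  0.081     ]
```

View pics/w3.png

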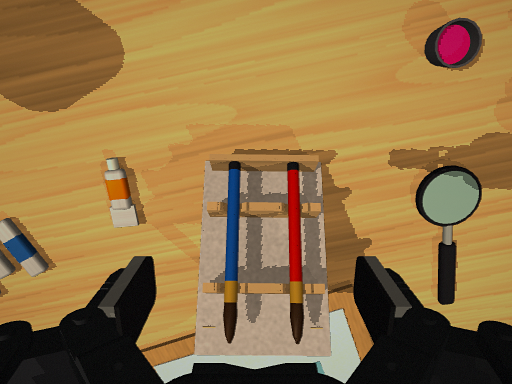

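Run:
```python
from h import *
ci,im=load("w3"); ct=bot.camera_info("top"); cs=bot.camera_info("side")
imt=cv2.imread("pics/top0.png")[:,:,::-1]; ims=cv2.imread("pics/side0.png")[:,:,::-1]
for k,ut,us,uw in(("red",294,306,294),("blue",319,331,232)):
    E={}
    for n,i,u in(("t",imt,ut),("s",ims,us),("w",im,uw)):
        for b in blobs(masks(i)[k],100):
            if abs(b[1][0]-u)<3:E[n]=ends(b[2])
    w=[E["w"][1],E["w"][0],E["w"][2]]
    P=[]
    for nn,c in(("t",ct),("s",cs)):
        r=[tri(ci,w[i],c,E[nn][i]) for i in range(3)]
        print(k,nn,[(p.round(4).tolist(),round(e,4)) for p,e in r])
        P.append([p for p,e in r])
    P=np.mean(P,0); d=P[1]-P[0];d/=np.linalg.norm(d)
    print("yaw",np.degrees(np.arctan2(d[1],d[0])),"pitch",np.degrees(np.arcsin(d[2])))
    # points along line for wrist rows
    c=P[2]
    for v,nm in((163,"end"),(208,"bar1"),(288,"bar2"),(342,"tip")):
        ts=np.linspace(-.12,.16,2801); rows=np.array([proj(ci,c+t*d)[1] for t in ts])
        t=ts[np.argmin(abs(rows-v))]; print(nm,round(t,4),(c+t*d).round(4))
```

```text
red t [([0.4839, -0.1928, 0.0496], np.float64(0.0002)), ([0.5865, -0.215, 0.1224], np.float64(0.0003)), ([0.535, -0.2041, 0.0951], np.float64(0.0023))]
red s [([0.4856, -0.1931, 0.0452], np.float64(0.0014)), ([0.5905, -0.2149, 0.1153], np.float64(0.001)), ([0.5421, -0.2034, 0.0771], np.float64(0.003))]
yaw -11.97941960127689 pitch 33.96167063881831
end -0.0753 [ 0.4775 -0.1908  0.044 ]
bar1 -0.0198 [ 0.5225 -0.2004  0.075 ]
bar2 0.069 [ 0.5946 -0.2156  0.1246]
tip 0.1227 [ 0.6381 -0.2249  0.1546]
blue t [([0.4692, -0.2612, 0.0481], np.float64(0.0001)), ([0.5711, -0.2828, 0.125], np.float64(0.0004)), ([0.5198, -0.2709, 0.0992], np.float64(0.0009))]
blue s [([0.4701, -0.2616, 0.0442], np.float64(0.0003)), ([0.5745, -0.284, 0.1166], np.float64(0.0028)), ([0.5258, -0.2731, 0.079], np.float64(0.0044))]
yaw -12.03175173969958 pitch 35.30106890733824
end -0.0748 [ 0.4631 -0.2593  0.0459]
bar1 -0.0192 [ 0.5075 -0.2687  0.078 ]
bar2 0.0689 [ 0.5778 -0.2837  0.1289]
tip 0.1218 [ 0.62   -0.2927  0.1595]
```

Run:
```python
from h import *
delta((.558,-.208,.15),168)
delta((.558,-.208,.082),168)
```

```text
t 2.9667 tcp [ 0.4594 -0.2337  0.2693] head 168.41 shift mm [-91.4  44.9 119.2] twist 0.41 w 0.998 F [0.6 0.2 0.2] tilt [-2.e-04  7.e-04 -1.e+00]
t 2.9667 tcp [ 0.4594 -0.2337  0.2693] head 168.41 shift mm [-91.5  44.8 187.2] twist 0.41 w 0.998 F [0.6 0.2 0.2] tilt [-2.e-04  7.e-04 -1.e+00]
```

Call:
drive_tool(steps=[[[-23,11,20],0.4],[[-23,11,25],0],[[-23,11,25],0],[[-22,12,25],0],[[0,0,24],0],[[0,0,0],0],[[0,0,0],0]], jaw=0.5, force=20)

```text
time: 3.55
tool_pos: [0.556, -0.2078, 0.1488]
tcp_rot: [-0.328, -3.12, -0.002]
wrist_force: [0.1, 0.7, -0.0]
width: 0.497
```

Run:
```python
from h import *
delta((.558,-.208,.082),168)
snap("w4"); cv2.imwrite("pics/s4.png",bot.read_camera("side")[120:312,240:496,::-1].repeat(2,0).repeat(2,1))
```

```text
t 3.55 tcp [ 0.556  -0.2078  0.1488] head 168.02 shift mm [-2.3  0.1 66.8] twist 0.02 w 0.497 F [ 0.1  0.7 -0. ] tilt [-0.0042  0.0018 -1.    ]
```

View pics/w4.png

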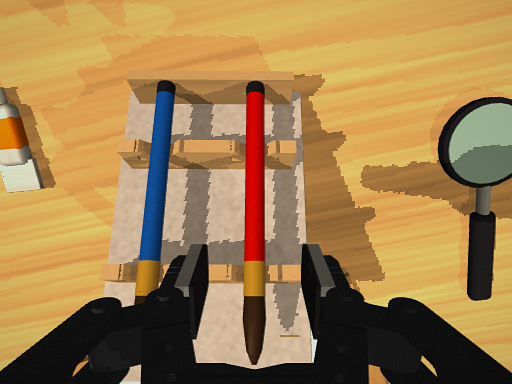

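View pics/s4.png

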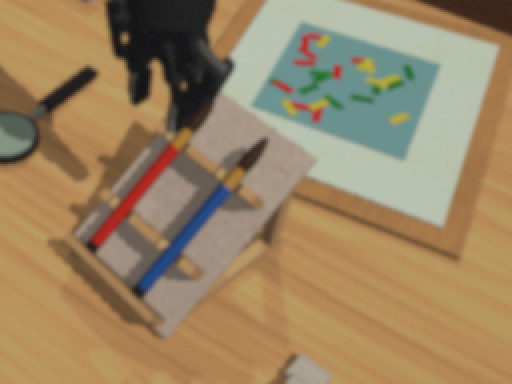

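Call:
drive_tool(steps=[[[-2,0,25],0],[[0,0,25],0],[[0,0,12],0],[[0,0,5],0],[[0,0,0],0],[[0,0,0],0]])

```text
time: 4.15
tool_pos: [0.5599, -0.2108, 0.085]
tcp_rot: [0.333, 3.122, -0.001]
wrist_force: [0.3, -0.5, 0.4]
width: 0.504
```

Run:
```python
from h import *
delta((.558,-.208,.082),168)
ci,im=snap("w5")
```

```text
t 4.15 tcp [ 0.5599 -0.2108  0.085 ] head 167.83 shift mm [2.5 2.3 3. ] twist -0.17 w 0.504 F [ 0.3 -0.5  0.4] tilt [ 1.8e-03 -8.0e-04 -1.0e+00]
```

View pics/w5.png

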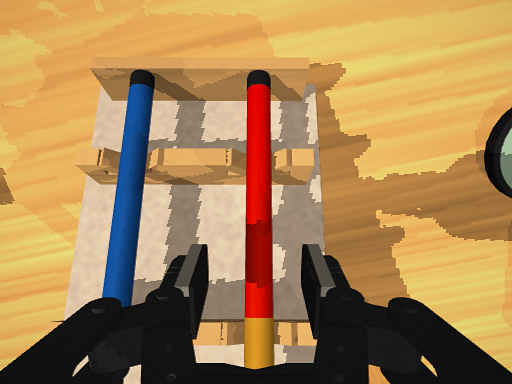

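Call:
drive_tool(steps=[[[2,2,1],0],[[0,0,0],0],[[0,0,0],0]])

```text
time: 4.45
tool_pos: [0.5581, -0.2079, 0.0834]
tcp_rot: [0.332, 3.123, -0.001]
wrist_force: [-0.4, -0.4, -0.4]
width: 0.498
```

Call:
drive_tool(steps=[[[0,0,0],0],[[0,0,0],0],[[0,0,0],0],[[0,0,0],0],[[0,0,0],0],[[0,0,0],0],[[0,0,0],0],[[0,0,0],0]], jaw=0, force=20)

```text
time: 5.12
tool_pos: [0.5576, -0.2079, 0.0824]
tcp_rot: [-0.333, -3.124, -0.0]
wrist_force: [-0.4, 1.1, 0.2]
width: -0.004
```

Run:
```python
from h import *
delta((.558,-.208,.082),168)
ci,im=snap("w6")
cv2.imwrite("pics/s6.png",bot.read_camera("side")[120:312,240:496,::-1].repeat(3,0).repeat(3,1))
```

```text
t 5.1167 tcp [ 0.5576 -0.2079  0.0824] head 167.84 shift mm [-0.4 -0.   0.4] twist -0.16 w -0.004 F [-0.4  1.1  0.2] tilt [-1.e-04  0.e+00 -1.e+00]
```

View pics/w6.png

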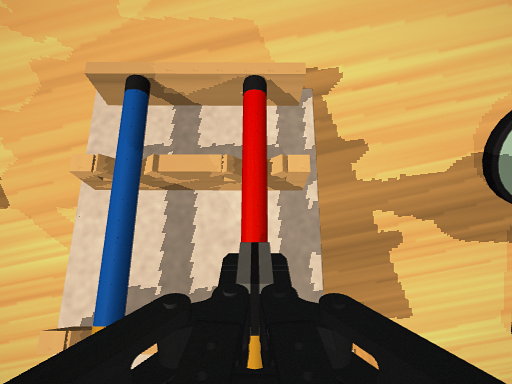

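View pics/s6.png

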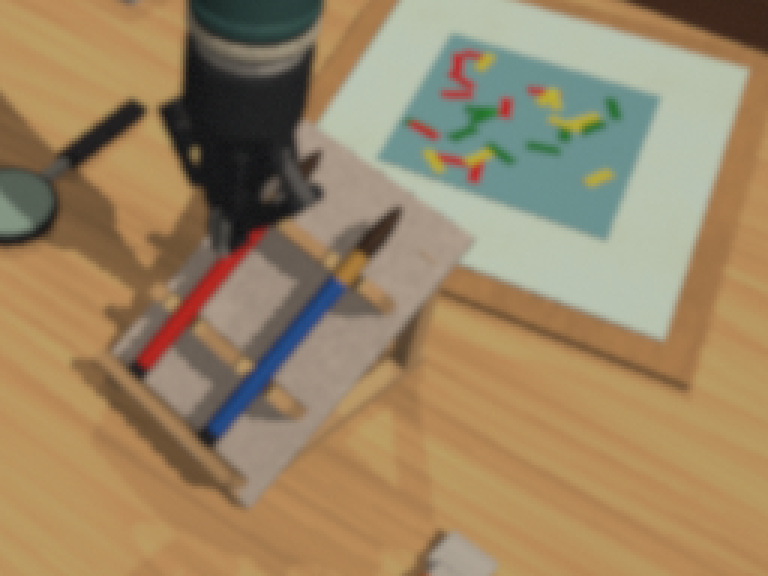

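Run:
```python
from h import *
s=bot.read_state();T=s['tool_pos'];print(T)
ci,im=load("w6")
print("tcp in wrist",proj(ci,T),"grasp",proj(ci,T+[0,0,.019]))
cs=bot.camera_info("side");p=proj(cs,T);print("tcp side",p,"zoomed",(p-[240,120])*3)
p=proj(cs,T+[0,0,.019]);print((p-[240,120])*3)
for P in((.4775,-.1908,.044),(.5225,-.2004,.075),(.558,-.208,.0993),(.5946,-.2156,.1246)):
    print(P,"wrist",proj(ci,P).round(1),"sidezoom",((proj(cs,P)-[240,120])*3).round(1))
# blue line refined from w3,w6 and red
c3,i3=load("w3");c4,i4=load("w4");c5,i5=load("w5")
def lines(ci,im,k):
    best=max([b for b in blobs(masks(im)[k],300) if b[0][3]>90],key=lambda b:b[0][4]); return ends(best[2])
for k in("red","blue"):
  for nm,(c,i) in dict(w3=(c3,i3),w4=(c4,i4),w5=(c5,i5)).items():
    e=lines(c,i,k);print(k,nm,[x.round(1).tolist() for x in e[:2]])
e3,e4=lines(c3,i3,"red"),lines(c4,i4,"red")
for j in(0,1):print("red",tri(c3,e3[j],c4,e4[j]))
e3,e4,e5=lines(c3,i3,"blue"),lines(c4,i4,"blue"),lines(c5,i5,"blue")
print("blue low",tri(c3,e3[1],c4,e4[1]),tri(c3,e3[1],c5,e5[1]))
print("blue hi",tri(c3,e3[0],c4,e4[0]))
```

```text
[ 0.5576348  -0.20787202  0.08243482]
tcp in wrist [255.44025182 231.89356243] grasp [255.57132016 246.99225568]
tcp side [313.55441569 212.13509491] zoomed [220.66324706 276.40528472]
[222.74591994 257.90595932]
(0.4775, -0.1908, 0.044) wrist [255.3  79.2] sidezoom [129.5 371. ]
(0.5225, -0.2004, 0.075) wrist [255.4 166.2] sidezoom [181.6 308.9]
(0.558, -0.208, 0.0993) wrist [255.5 245.8] sidezoom [223.  259.8]
(0.5946, -0.2156, 0.1246) wrist [256.  340.7] sidezoom [265.5 208.6]
red w3 [[295.4, 280.4], [292.6, 169.6]]
red w4 [[254.0, 261.3], [254.7, 91.7]]
red w5 [[258.6, 317.3], [258.0, 83.7]]
blue w3 [[230.6, 280.5], [233.8, 168.6]]
blue w4 [[148.7, 260.2], [165.2, 90.5]]
blue w5 [[115.6, 305.7], [141.1, 83.5]]
red (array([ 0.58885619, -0.21537742,  0.119398  ]), np.float64(0.0008028953098219543))
red (array([ 0.48309463, -0.19287205,  0.05277175]), np.float64(0.00045902357247657567))
blue low (array([ 0.46830386, -0.26032426,  0.05077328]), np.float64(0.0011361260940433659)) (array([ 0.46850073, -0.26050019,  0.04965948]), np.float64(0.0010811099378318294))
blue hi (array([ 0.5728379 , -0.28355419,  0.12188792]), np.float64(0.00015610988975491312))
```

Run:
```python
from h import *
ci,im=load("w6")
cv2.imwrite("pics/w6z.png",cv2.resize(im[200:340,190:330,::-1],None,fx=4.2,fy=4.2,interpolation=cv2.INTER_CUBIC))
```

```text
(no output)
```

View pics/w6z.png

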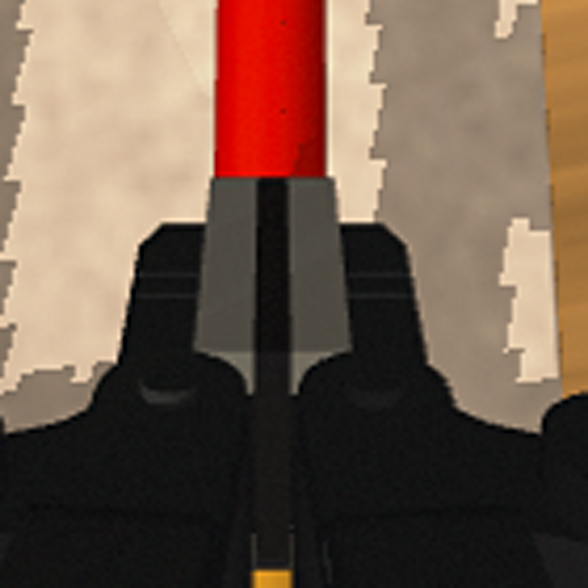

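Run:
```python
from h import *
im=bot.read_camera("side"); cs=bot.camera_info("side");T=bot.read_state()['tool_pos']
z=cv2.resize(im[150:240,270:370,::-1],None,fx=6,fy=6,interpolation=cv2.INTER_CUBIC)
for dz in(0,.019,.038,.057):
    p=(proj(cs,T+[0,0,dz])-[270,150])*6+3; print(dz,p); cv2.circle(z,tuple(int(v) for v in p),3,(0,255,255),-1)
cv2.imwrite("pics/s7.png",z)
it=bot.read_camera("top"); cv2.imwrite("pics/t7.png",cv2.resize(it[130:250,250:370,::-1],None,fx=5,fy=5,interpolation=cv2.INTER_CUBIC))
```

```text
0 [264.35969572 375.80133061]
0.019 [268.52577947 338.80072729]
0.038 [272.82830744 300.58831001]
0.057 [277.27409429 261.10355512]
```

View pics/s7.png

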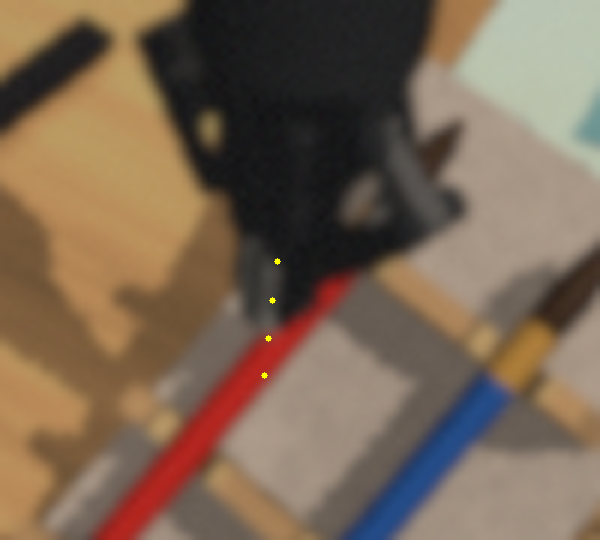

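Call:
drive_tool(steps=[[[0,0,0],0],[[0,0,0],0],[[0,0,0],0],[[0,0,0],0],[[0,0,5],0],[[0,0,5],0],[[0,0,0],0]], jaw=0.4)

```text
time: 5.9
tool_pos: [0.5566, -0.2074, 0.0709]
tcp_rot: [-0.332, -3.122, -0.001]
wrist_force: [-0.3, 0.4, -0.6]
width: 0.399
```

Call:
drive_tool(steps=[[[0,0,5],0],[[0,0,5],0],[[0,0,3],0],[[0,0,0],0],[[0,0,0],0]])

```text
time: 6.32
tool_pos: [0.5573, -0.2078, 0.059]
tcp_rot: [-0.333, -3.123, -0.0]
wrist_force: [-0.7, 0.8, -0.4]
width: 0.402
```

Run:
```python
from h import *
delta((.558,-.208,.055),168)
ci,im=snap("w7")
im=bot.read_camera("side")
z=cv2.resize(im[150:240,270:370,::-1],None,fx=4,fy=4,interpolation=cv2.INTER_CUBIC)
w=cv2.imread("pics/w7.png")
w=w[:360,56:456]
cv2.imwrite("pics/s8.png",np.hstack([z,w]))
```

```text
t 6.3167 tcp [ 0.5573 -0.2078  0.059 ] head 167.84 shift mm [-0.8 -0.1  4. ] twist -0.16 w 0.402 F [-0.7  0.8 -0.4] tilt [-9.e-04  3.e-04 -1.e+00]
```

View pics/s8.png

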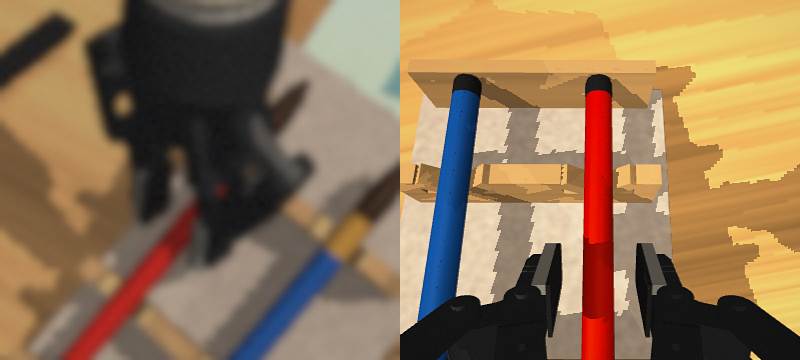

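Call:
drive_tool(steps=[[[0,0,4],0],[[0,0,4],0],[[0,0,2],0],[[0,0,0],0],[[0,0,0],0]])

```text
time: 6.83
tool_pos: [0.5573, -0.2078, 0.0491]
tcp_rot: [-0.333, -3.123, -0.0]
wrist_force: [-0.3, -0.2, 1.0]
width: 0.398
```

Call:
drive_tool(steps=[[[0,0,0],0],[[0,0,0],0],[[0,0,0],0],[[0,0,0],0],[[0,0,0],0],[[0,0,0],0]], jaw=0, force=20)

```text
time: 7.33
tool_pos: [0.5577, -0.2081, 0.0497]
tcp_rot: [0.333, 3.124, -0.001]
wrist_force: [0.1, -1.1, 0.7]
width: 0.155
```

Run:
```python
from h import *
delta((.558,-.208,.055),168)
ci,im=snap("w8")
print(proj(ci,(.558,-.208,.1)))
im=bot.read_camera("side")
z=cv2.resize(im[150:240,270:370,::-1],None,fx=4,fy=4,interpolation=cv2.INTER_CUBIC)
w=cv2.imread("pics/w8.png")
w=w[:360,56:456]
cv2.imwrite("pics/s9.png",np.hstack([z,w]))
```

```text
t 7.3333 tcp [ 0.5577 -0.2081  0.0497] head 167.84 shift mm [-0.3  0.1 -5.3] twist -0.16 w 0.155 F [ 0.1 -1.1  0.7] tilt [ 3.e-04 -4.e-04 -1.e+00]
[256.16533341 280.71471488]
```

View pics/s9.png

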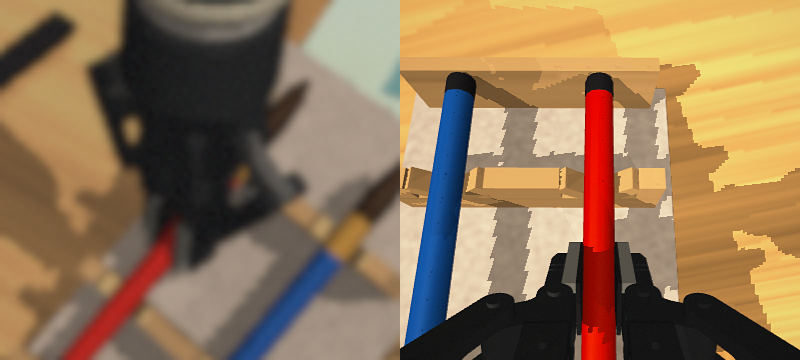

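Call:
drive_tool(steps=[[[0,0,-4],0],[[0,0,-8],0],[[0,0,-12],0],[[0,0,-20],0],[[0,0,-25],0],[[0,0,-25],0],[[0,0,-25],0],[[0,0,-25],0]])

```text
time: 8.1
tool_pos: [0.5579, -0.2077, 0.1962]
tcp_rot: [0.332, 3.123, -0.0]
wrist_force: [-0.1, -0.6, -0.1]
width: 0.157
```

Run:
```python
from h import *
delta((.4753,.2309,.21),177.3)
ci,im=snap("w9")
im=bot.read_camera("side")
z=cv2.resize(im[100:280,220:420,::-1],None,fx=2,fy=2,interpolation=cv2.INTER_CUBIC)
w=cv2.imread("pics/w9.png")
w=w[:360,56:456]
cv2.imwrite("pics/s10.png",np.hstack([z,w]))
```

```text
t 8.1 tcp [ 0.5579 -0.2077  0.1962] head 167.85 shift mm [173.  411.4 -14.1] twist -9.45 w 0.157 F [-0.1 -0.6 -0.1] tilt [ 1.4e-03 -4.0e-04 -1.0e+00]
```

View pics/s10.png

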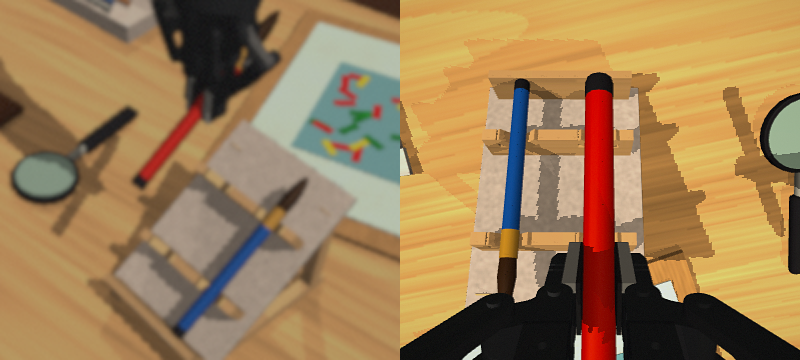

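Call:
drive_tool(steps=[[[7,16,-2],0],[[14,33,-2],0],[[14,33,-2],0],[[14,33,-2],0],[[14,33,-2],0],[[14,33,-2],0],[[14,33,-2],0],[[14,33,0],0]])

```text
time: 8.87
tool_pos: [0.5053, 0.0579, 0.2071]
tcp_rot: [-0.333, -3.123, -0.001]
wrist_force: [0.9, 1.2, 0.0]
width: 0.155
```

Call:
drive_tool(steps=[[[14,33,0],0],[[14,33,0],0],[[14,33,0],0],[[14,33,0],0],[[12,32,0],0],[[0,0,0],-4.7],[[0,0,0],-4.7],[[0,0,0],0]])

```text
time: 9.53
tool_pos: [0.4732, 0.2314, 0.2064]
tcp_rot: [-0.069, -3.139, 0.001]
wrist_force: [0.6, -1.1, -0.7]
width: 0.156
```

Run:
```python
from h import *
delta((.4753,.2309,.10),177.3)
ci,im=snap("w10")
im=bot.read_camera("side")
z=cv2.resize(im[30:210,80:280,::-1],None,fx=2,fy=2,interpolation=cv2.INTER_CUBIC)
w=cv2.imread("pics/w10.png")
w=w[:360,56:456]
cv2.imwrite("pics/s11.png",np.hstack([z,w]))
```

```text
t 9.5333 tcp [0.4732 0.2314 0.2064] head 177.49 shift mm [ -2.3  -0.4 106.4] twist 0.19 w 0.156 F [ 0.6 -1.1 -0.7] tilt [-2.3e-03 -6.0e-04 -1.0e+00]
```

View pics/s11.png

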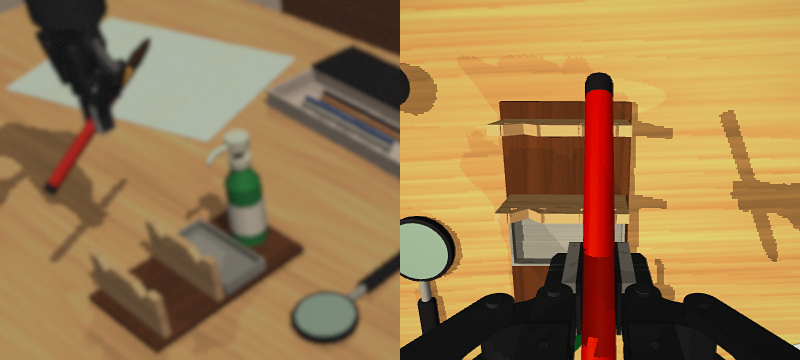

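Call:
drive_tool(steps=[[[-2,0,15],0.2],[[0,0,22],0],[[0,0,25],0],[[0,0,25],0],[[0,0,25],0],[[0,0,18],0],[[0,0,10],0],[[0,0,0],0]])

```text
time: 10.3
tool_pos: [0.4746, 0.2288, 0.0645]
tcp_rot: [-0.084, -3.135, 0.004]
wrist_force: [-0.6, -0.1, -1.2]
width: 0.153
```

Run:
```python
from h import *
delta((.4753,.2309,.05),177.3)
ci,im=snap("w11")
im=bot.read_camera("side")
z=cv2.resize(im[80:200,115:245,::-1],None,fx=3,fy=3,interpolation=cv2.INTER_CUBIC)
w=cv2.imread("pics/w11.png")
w=w[:360,56:456]
cv2.imwrite("pics/s12.png",np.hstack([z,w]))
```

```text
t 10.3 tcp [0.4746 0.2288 0.0645] head 176.91 shift mm [-0.7  2.2 14.5] twist -0.39 w 0.153 F [-0.6 -0.1 -1.2] tilt [-0.0055 -0.0022 -1.    ]
```

View pics/s12.png

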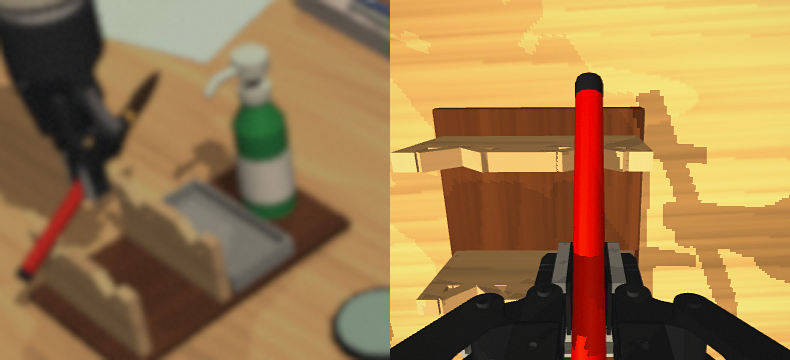

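Call:
drive_tool(steps=[[[0,0,0],0],[[0,0,3],0],[[0,0,3],0],[[0,0,3],0],[[0,0,0],0],[[0,0,0],0]])

```text
time: 10.9
tool_pos: [0.4768, 0.2302, 0.0583]
tcp_rot: [-0.081, -3.14, 0.0]
wrist_force: [-0.2, 0.5, -0.6]
width: 0.156
```

Run:
```python
from h import *
delta((.4753,.2309,.02),177.3)
```

```text
t 10.9 tcp [0.4768 0.2302 0.0583] head 177.04 shift mm [ 1.5  0.7 38.3] twist -0.26 w 0.156 F [-0.2  0.5 -0.6] tilt [-4.e-04 -2.e-04 -1.e+00]
```

Call:
drive_tool(steps=[[[1,0,3],0],[[0,0,3],0],[[0,0,3],0],[[0,0,3],0],[[0,0,0],0]])

```text
time: 11.32
tool_pos: [0.4766, 0.2306, 0.0466]
tcp_rot: [0.081, 3.14, 0.001]
wrist_force: [1.4, 1.0, 3.6]
width: 0.156
```

Call:
drive_tool(steps=[[[0,0,3],0],[[0,0,3],0],[[0,0,3],0],[[0,0,0],0]])

```text
time: 11.65
tool_pos: [0.4765, 0.2305, 0.0374]
tcp_rot: [0.081, 3.14, 0.001]
wrist_force: [2.4, 0.3, 3.6]
width: 0.157
```

Run:
```python
from h import *
delta((.4753,.2309,.02),177.3)
ci,im=snap("w12")
im=bot.read_camera("side")
z=cv2.resize(im[80:200,115:245,::-1],None,fx=3,fy=3,interpolation=cv2.INTER_CUBIC)
w=cv2.imread("pics/w12.png")
w=w[:360,56:456]
cv2.imwrite("pics/s13.png",np.hstack([z,w]))
```

```text
t 11.65 tcp [0.4765 0.2305 0.0374] head 177.03 shift mm [ 1.3  0.3 17.4] twist -0.27 w 0.157 F [2.4 0.3 3.6] tilt [ 8.e-04  5.e-04 -1.e+00]
```

View pics/s13.png

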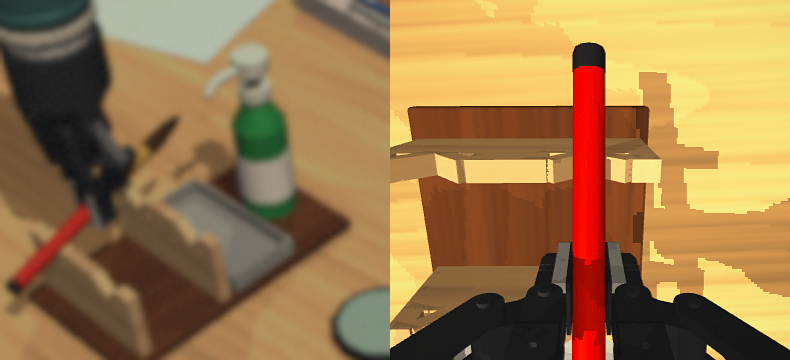

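Call:
drive_tool(steps=[[[0,0,3],0],[[0,0,3],0],[[0,0,3],0],[[0,0,2],0],[[0,0,0],0]])

```text
time: 12.17
tool_pos: [0.4762, 0.2304, 0.0262]
tcp_rot: [0.081, 3.14, 0.0]
wrist_force: [2.9, 0.5, 4.1]
width: 0.152
```

Call:
drive_tool(steps=[[[0,0,2],0],[[0,0,1],0],[[0,0,0],0]])

```text
time: 12.42
tool_pos: [0.4763, 0.2304, 0.0234]
tcp_rot: [0.081, 3.14, 0.0]
wrist_force: [3.9, 1.2, 4.6]
width: 0.154
```

Run:
```python
from h import *
delta((.4753,.2309,.02),177.3)
ci,im=snap("w13")
im=bot.read_camera("side")
z=cv2.resize(im[80:200,115:245,::-1],None,fx=3,fy=3,interpolation=cv2.INTER_CUBIC)
w=cv2.imread("pics/w13.png")
w=w[:360,56:456]
cv2.imwrite("pics/s14.png",np.hstack([z,w]))
```

```text
t 12.4167 tcp [0.4763 0.2304 0.0234] head 177.04 shift mm [1.  0.5 3.4] twist -0.26 w 0.154 F [3.9 1.2 4.6] tilt [ 3.e-04  2.e-04 -1.e+00]
```

View pics/s14.png

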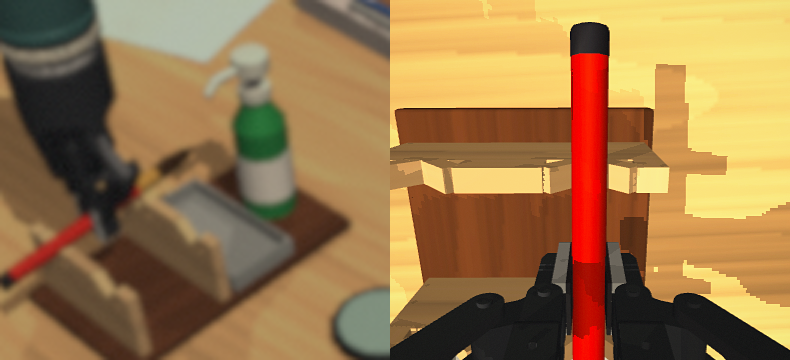

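Call:
drive_tool(steps=[[[0,0,1],0],[[0,0,1],0],[[0,0,0],0]])

```text
time: 12.77
tool_pos: [0.4761, 0.2304, 0.0214]
tcp_rot: [0.081, 3.14, 0.0]
wrist_force: [4.0, 1.2, 3.1]
width: 0.155
```

Call:
drive_tool(steps=[[[0,0,1],0],[[0,0,1],0],[[0,0,0],0]])

```text
time: 13.02
tool_pos: [0.476, 0.2303, 0.0193]
tcp_rot: [-0.081, -3.14, -0.0]
wrist_force: [3.4, 1.0, 3.6]
width: 0.155
```

Call:
drive_tool(steps=[[[0,0,1],0],[[0,0,0],0]])

```text
time: 13.18
tool_pos: [0.476, 0.2304, 0.0184]
tcp_rot: [-0.081, -3.14, -0.0]
wrist_force: [2.8, 1.1, 4.5]
width: 0.15
```

Call:
drive_tool(steps=[[[0,0,1],0],[[0,0,0],0]])

```text
time: 13.35
tool_pos: [0.4761, 0.2306, 0.0181]
tcp_rot: [-0.081, -3.14, -0.001]
wrist_force: [2.7, 1.7, 8.4]
width: 0.158
```

Run:
```python
from h import *
im=bot.read_camera("side")
z=cv2.resize(im[80:200,115:245,::-1],None,fx=5,fy=5,interpolation=cv2.INTER_CUBIC)
cv2.imwrite("pics/s15.png",z)
```

```text
(no output)
```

View pics/s15.png

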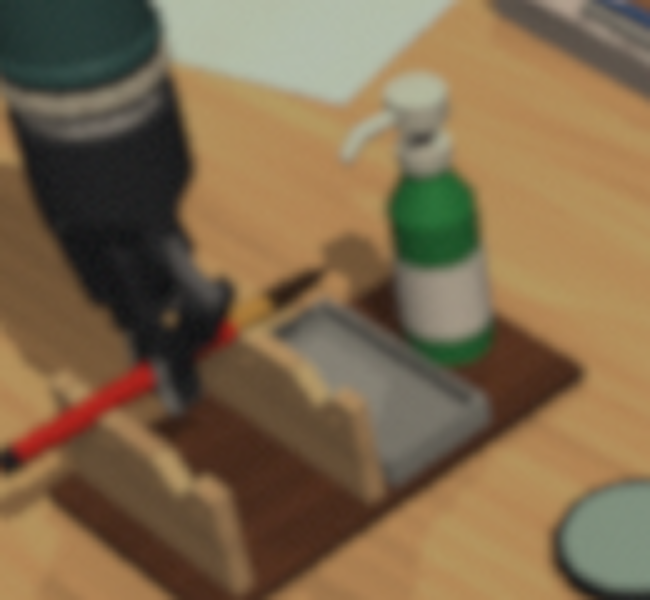

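Call:
drive_tool(steps=[[[0,0,0],0],[[0,0,0],0],[[0,0,0],0],[[0,0,0],0]], jaw=0.4)

```text
time: 13.73
tool_pos: [0.4742, 0.2295, 0.0162]
tcp_rot: [-0.081, -3.137, 0.002]
wrist_force: [0.7, 0.6, -0.2]
width: 0.395
```

Run:
```python
from h import *
delta((.4753,.2309,.02),177.3)
ci,im=snap("w14")
im=bot.read_camera("side")
cv2.imwrite("pics/side14.png",im[:,:,::-1])
z=cv2.resize(im[80:200,115:245,::-1],None,fx=3,fy=3,interpolation=cv2.INTER_CUBIC)
w=cv2.imread("pics/w14.png")
w=w[:360,56:456]
cv2.imwrite("pics/s16.png",np.hstack([z,w]))
```

```text
t 13.7333 tcp [0.4742 0.2295 0.0162] head 177.05 shift mm [-1.   1.4 -3.9] twist -0.25 w 0.395 F [ 0.7  0.6 -0.2] tilt [-0.0033 -0.0014 -1.    ]
```

View pics/s16.png

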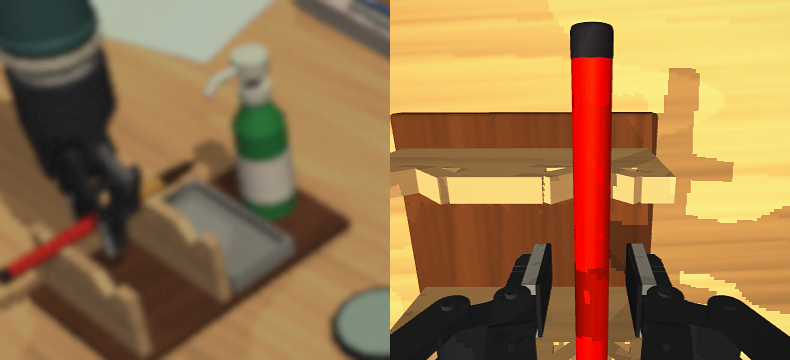

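Call:
drive_tool(steps=[[[0,0,-8],0],[[0,0,-15],0],[[0,0,-25],0],[[0,0,-35],0],[[0,0,-40],0],[[0,0,-40],0],[[0,0,-30],0],[[0,0,0],0]])

```text
time: 14.5
tool_pos: [0.4807, 0.2323, 0.2199]
tcp_rot: [0.081, 3.127, 0.009]
wrist_force: [0.7, 0.2, 0.4]
width: 0.399
```

Call:
drive_tool(steps=[[[15,-20,-20],0],[[15,-20,-20],0],[[10,0,0],0],[[0,0,0],0],[[0,0,0],0]])

```text
time: 14.92
tool_pos: [0.4337, 0.1926, 0.2501]
tcp_rot: [0.081, 3.14, 0.001]
wrist_force: [-0.1, 0.2, -0.4]
width: 0.402
```

Run:
```python
from h import *
print(onz(load("w14")[0],(258,22),.072))
delta((.5416,-.276,.19),168)
ci,im=snap("w15")
```

```text
[0.37714729 0.2351429  0.072     ]
t 14.9167 tcp [0.4337 0.1926 0.2501] head 177.04 shift mm [-131.9 -462.4   60. ] twist 9.04 w 0.402 F [-0.1  0.2 -0.4] tilt [ 4.e-04  5.e-04 -1.e+00]
```

View pics/w15.png

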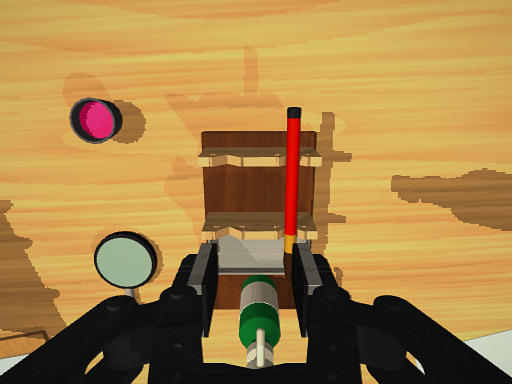

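Run:
```python
from h import *
ci,im=load("w15")
b=max(blobs(masks(im)["red"],300),key=lambda b:b[0][3]); e=ends(b[2]); print(b[0],e)
o=np.array([.4737,.1959,0]);y=np.radians(-2.7)
M=np.array([[np.cos(y),np.sin(y),0],[-np.sin(y),np.cos(y),0],[0,0,1]])
P=[M@(onz(ci,p,.07)-o) for p in ((294,108),e[1],e[0])];print(np.round(P,4))
d=P[2]-P[1];print(np.linalg.norm(d),np.degrees(np.arctan2(d[1],d[0])))
c14,i14=load("w14"); print(tri(c14,(258,22),ci,(294,108)))
```

```text
[285, 118, 15, 117, 1467] (array([290.01812629, 234.39123031]), array([293.54509778, 117.53522243]), array([291.80572597, 175.16428085]))
[[-0.097   0.0349  0.07  ]
 [-0.0875  0.0347  0.07  ]
 [ 0.0423  0.0348  0.07  ]]
0.12980478257751596 0.03930758387655402
(array([0.37798949, 0.23482805, 0.07643437]), np.float64(0.0005187724289953147))
```

Call:
drive_tool(steps=[[[-11,-38,0],0],[[-11,-38,0],0],[[-11,-38,0],0],[[-11,-38,0],0],[[-11,-38,0],0],[[-11,-38,0],0],[[-11,-38,0],0],[[-11,-38,0],0]])

```text
time: 15.63
tool_pos: [0.5065, -0.1174, 0.2487]
tcp_rot: [-0.081, -3.138, -0.001]
wrist_force: [1.4, 0.0, 0.7]
width: 0.401
```

Call:
drive_tool(steps=[[[-11,-38,10],0],[[-11,-38,20],0],[[-11,-38,20],0],[[-11,-38,20],0],[[0,-7,20],4.5],[[0,0,20],4.5],[[0,0,0],0],[[0,0,0],0]])

```text
time: 16.3
tool_pos: [0.5389, -0.2689, 0.1408]
tcp_rot: [-0.323, -3.119, -0.004]
wrist_force: [0.4, -0.0, -0.5]
width: 0.398
```

Run:
```python
from h import *
delta((.5425,-.2763,.05),168)
ci,im=snap("w16"); print(proj(ci,(.5425,-.2763,.1)))
b=max(blobs(masks(im)["blue"],300),key=lambda b:b[0][3]); print(b[0],ends(b[2]))
```

```text
t 16.3 tcp [ 0.5389 -0.2689  0.1408] head 168.16 shift mm [-5.6 -6.7 90.7] twist 0.16 w 0.398 F [ 0.4 -0.  -0.5] tilt [-0.0054  0.0032 -1.    ]
[245.41118054 214.76879565]
[234, 97, 21, 176, 3293] (array([243.20437195, 272.14036157]), array([246.0652671 ,  96.63582016]), array([244.60066808, 186.48314607]))
```

View pics/w16.png

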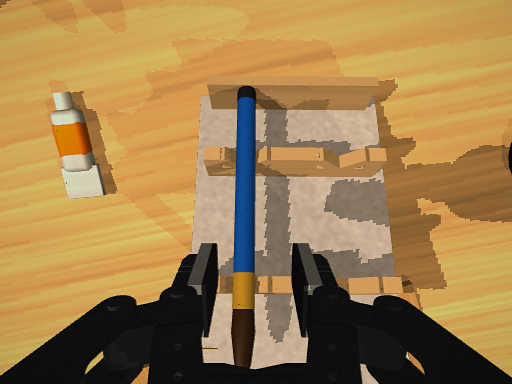

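Call:
drive_tool(steps=[[[-5,-6,15],0.2],[[0,0,20],0],[[0,0,15],0],[[0,0,10],0],[[0,0,0],0],[[0,0,0],0]])

```text
time: 16.85
tool_pos: [0.5442, -0.2766, 0.0841]
tcp_rot: [-0.331, -3.124, 0.0]
wrist_force: [0.2, 0.4, 0.2]
width: 0.398
```

Run:
```python
from h import *
delta((.5425,-.2763,.049),168)
ci,im=snap("w17")
b=max(blobs(masks(im)["blue"],300),key=lambda b:b[0][3]); print(b[0],ends(b[2]))
```

```text
t 16.85 tcp [ 0.5442 -0.2766  0.0841] head 167.9 shift mm [ 1.7 -0.1 35.1] twist -0.1 w 0.398 F [0.2 0.4 0.2] tilt [-1.e-04 -0.e+00 -1.e+00]
[240, 86, 28, 235, 5868] (array([253.43148244, 320.34402448]), array([254.20056833,  85.69410059]), array([253.799591  , 208.03323108]))
```

View pics/w17.png

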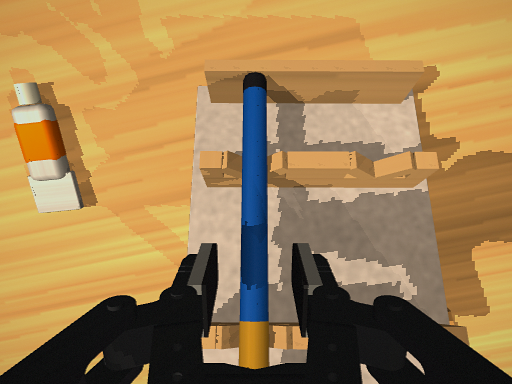

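Call:
drive_tool(steps=[[[1,0,12],0],[[0,0,10],0],[[0,0,8],0],[[0,0,5],0],[[0,0,0],0],[[0,0,0],0]])

```text
time: 17.4
tool_pos: [0.5425, -0.2763, 0.0483]
tcp_rot: [-0.333, -3.123, -0.001]
wrist_force: [-0.9, 0.1, 0.4]
width: 0.404
```

Call:
drive_tool(steps=[[[0,0,0],0],[[0,0,0],0],[[0,0,0],0],[[0,0,0],0],[[0,0,0],0],[[0,0,0],0]], jaw=0, force=20)

```text
time: 17.9
tool_pos: [0.5435, -0.2767, 0.0496]
tcp_rot: [0.333, 3.123, -0.0]
wrist_force: [0.6, 1.0, 1.0]
width: 0.152
```

Call:
drive_tool(steps=[[[0,0,-4],0],[[0,0,-8],0],[[0,0,-12],0],[[0,0,-20],0],[[0,0,-25],0],[[0,0,-30],0],[[0,0,-30],0],[[0,0,-25],0]])

```text
time: 18.57
tool_pos: [0.5436, -0.2769, 0.2069]
tcp_rot: [0.332, 3.121, -0.002]
wrist_force: [1.1, -0.2, 0.3]
width: 0.156
```

Run:
```python
from h import *
delta((.472,.1609,.21),177.3)
ci,im=snap("w18")
```

```text
t 18.5667 tcp [ 0.5436 -0.2769  0.2069] head 167.84 shift mm [162.2 412.9  -4. ] twist -9.46 w 0.156 F [ 1.1 -0.2  0.3] tilt [ 0.0026 -0.0016 -1.    ]
```

View pics/w18.png

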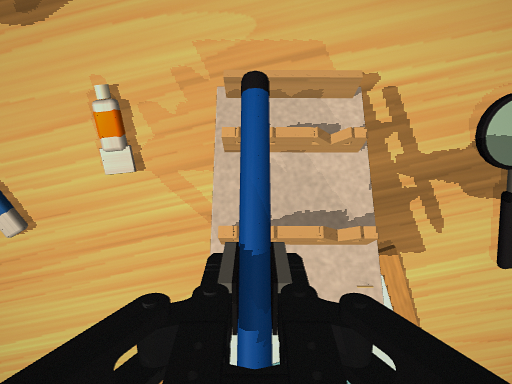

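Call:
drive_tool(steps=[[[7,18,-1],0],[[13,33,-1],0],[[13,33,-1],0],[[13,33,-1],0],[[13,33,0],0],[[13,33,0],0],[[13,33,0],0],[[13,33,0],0]])

```text
time: 19.28
tool_pos: [0.4993, -0.011, 0.2083]
tcp_rot: [0.333, 3.122, 0.0]
wrist_force: [-0.1, 0.2, -0.6]
width: 0.154
```

Call:
drive_tool(steps=[[[13,33,0],0],[[13,33,0],0],[[13,33,0],0],[[13,33,0],0],[[12,32,0],0],[[0,0,0],-4.7],[[0,0,0],-4.7],[[0,0,0],0]])

```text
time: 19.95
tool_pos: [0.4716, 0.1622, 0.2081]
tcp_rot: [0.069, 3.14, 0.0]
wrist_force: [1.3, 0.1, -0.3]
width: 0.153
```

Run:
```python
from h import *
delta((.472,.1609,.055),177.3)
ci,im=snap("w19")
```

```text
t 19.95 tcp [0.4716 0.1622 0.2081] head 177.47 shift mm [ -0.3  -1.4 153.1] twist 0.17 w 0.153 F [ 1.3  0.1 -0.3] tilt [ 1.3e-03  2.0e-04 -1.0e+00]
```

View pics/w19.png

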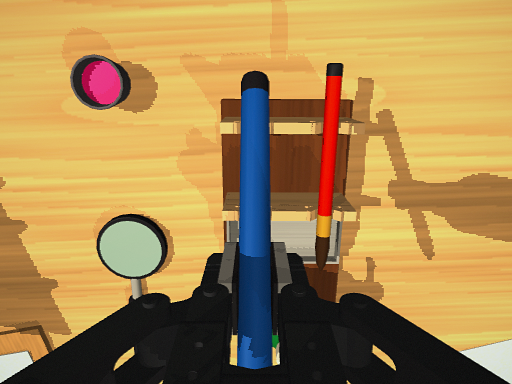

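Call:
drive_tool(steps=[[[0,-1,15],0.2],[[0,0,22],0],[[0,0,25],0],[[0,0,25],0],[[0,0,25],0],[[0,0,20],0],[[0,0,15],0],[[0,0,0],0]])

```text
time: 20.67
tool_pos: [0.4687, 0.1588, 0.0569]
tcp_rot: [-0.086, -3.134, 0.003]
wrist_force: [-0.4, -0.2, -1.3]
width: 0.154
```

Call:
drive_tool(steps=[[[0,0,0],0],[[0,0,3],0],[[0,0,0],0]])

```text
time: 20.92
tool_pos: [0.4729, 0.1604, 0.0584]
tcp_rot: [0.083, 3.138, 0.001]
wrist_force: [-0.7, -1.3, 0.1]
width: 0.153
```

Run:
```python
from h import *
delta((.472,.1609,.02),177.3)
ci,im=snap("w20")
```

```text
t 20.9167 tcp [0.4729 0.1604 0.0584] head 176.98 shift mm [ 1.   0.4 38.4] twist -0.32 w 0.153 F [-0.7 -1.3  0.1] tilt [ 2.4e-03  7.0e-04 -1.0e+00]
```

View pics/w20.png

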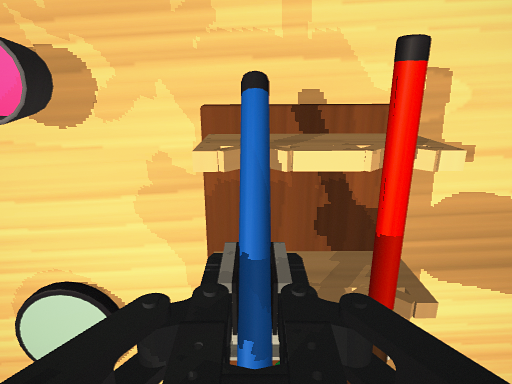

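Call:
drive_tool(steps=[[[1,0,3],0],[[0,0,3],0],[[0,0,3],0],[[0,0,3],0],[[0,0,3],0],[[0,0,3],0],[[0,0,0],0]])

```text
time: 21.55
tool_pos: [0.4718, 0.1607, 0.0396]
tcp_rot: [0.081, 3.138, 0.001]
wrist_force: [1.7, -0.2, 5.4]
width: 0.158
```

Call:
drive_tool(steps=[[[0,0,3],0],[[0,0,3],0],[[0,0,3],0],[[0,0,3],0],[[0,0,3],0],[[0,0,0],0]])

```text
time: 22.05
tool_pos: [0.4709, 0.1606, 0.0238]
tcp_rot: [0.082, 3.14, 0.001]
wrist_force: [2.7, 1.4, 5.4]
width: 0.155
```

Call:
drive_tool(steps=[[[0,0,2],0],[[0,0,1],0],[[0,0,0],0]])

```text
time: 22.3
tool_pos: [0.4708, 0.1606, 0.021]
tcp_rot: [0.081, 3.14, 0.001]
wrist_force: [4.4, 1.5, 4.7]
width: 0.156
```

Call:
drive_tool(steps=[[[0,0,1],0],[[0,0,0],0]])

```text
time: 22.47
tool_pos: [0.4708, 0.1605, 0.0201]
tcp_rot: [0.081, 3.14, 0.0]
wrist_force: [4.2, 1.9, 4.7]
width: 0.154
```

Call:
drive_tool(steps=[[[0,0,1],0],[[0,0,0],0]])

```text
time: 22.63
tool_pos: [0.4707, 0.1605, 0.0191]
tcp_rot: [0.081, 3.14, 0.0]
wrist_force: [4.7, 1.6, 4.5]
width: 0.155
```

Call:
drive_tool(steps=[[[0,0,1],0],[[0,0,0],0]])

```text
time: 22.8
tool_pos: [0.4707, 0.1606, 0.0183]
tcp_rot: [0.081, 3.14, 0.0]
wrist_force: [3.1, 1.7, 6.1]
width: 0.149
```

Call:
drive_tool(steps=[[[0,0,1],0],[[0,0,0],0]])

```text
time: 22.97
tool_pos: [0.4708, 0.1607, 0.018]
tcp_rot: [0.081, 3.14, 0.001]
wrist_force: [1.0, 1.8, 10.6]
width: 0.155
```

Both saddles carry it now (force rose, as with red). Release.

Call:
drive_tool(steps=[[[0,0,0],0],[[0,0,0],0],[[0,0,0],0],[[0,0,0],0],[[0,0,0],0]], jaw=0.4)

```text
time: 23.38
tool_pos: [0.4693, 0.1599, 0.0161]
tcp_rot: [-0.081, -3.138, 0.001]
wrist_force: [0.3, -0.1, -0.4]
width: 0.399
```

Call:
drive_tool(steps=[[[0,0,-8],0],[[0,0,-15],0],[[0,0,-25],0],[[0,0,-35],0],[[0,0,-40],0],[[0,0,-40],0],[[0,0,-40],0],[[0,0,-20],0]])

```text
time: 24.05
tool_pos: [0.4728, 0.161, 0.2467]
tcp_rot: [0.081, 3.133, 0.004]
wrist_force: [0.8, 0.0, 0.3]
width: 0.403
```

Call:
drive_tool(steps=[[[30,15,-10],0],[[30,15,0],0],[[0,0,0],0],[[0,0,0],0],[[0,0,0],0]], jaw=1)

```text
time: 24.47
tool_pos: [0.4123, 0.1933, 0.2503]
tcp_rot: [0.08, 3.14, -0.0]
wrist_force: [0.0, -0.1, -0.1]
width: 0.998
```

Run:
```python
from h import *
delta((.6245,.1888,.20),177.3)
ci,im=snap("w21")
o=np.array([.4737,.1959,0]);y=np.radians(-2.7)
M=np.array([[np.cos(y),np.sin(y),0],[-np.sin(y),np.cos(y),0],[0,0,1]])
for k in("red","blue"):
    b=max(blobs(masks(im)[k],300),key=lambda b:b[0][3]); e=ends(b[2]); 
    P=[M@(onz(ci,p,.07)-o) for p in (e[1],e[0])];d=P[1]-P[0];print(k,b[0],np.round(P,4),np.linalg.norm(d),np.degrees(np.arctan2(d[1],d[0])))
im=bot.read_camera("side"); cv2.imwrite("pics/side21.png",im[:,:,::-1])
cv2.imwrite("pics/s22.png",cv2.resize(im[80:200,105:245,::-1],None,fx=5,fy=5,interpolation=cv2.INTER_CUBIC))
```

```text
t 24.4667 tcp [0.4123 0.1933 0.2503] head 177.09 shift mm [-212.1    6.3   50.5] twist -0.21 w 0.998 F [ 0.  -0.1 -0.1] tilt [ 8.e-04 -3.e-04 -1.e+00]
red [284, 139, 16, 114, 1388] [[-0.0875  0.0348  0.07  ]
 [ 0.0435  0.0348  0.07  ]] 0.13099657407132861 0.019962619287143823
blue [220, 137, 15, 114, 1356] [[-0.0897 -0.0355  0.07  ]
 [ 0.0408 -0.0354  0.07  ]] 0.1305338962923467 0.03625854423034347
```

View pics/w21.png

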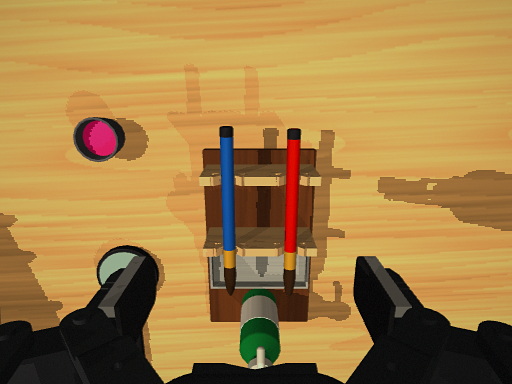

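View pics/s22.png

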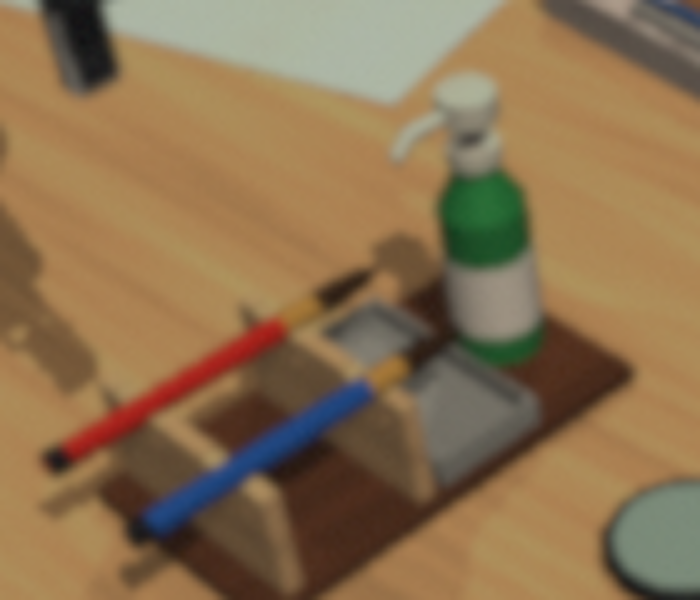

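Call:
drive_tool(steps=[[[-15,1,0],0],[[-35,1,0],0],[[-35,1,0],0],[[-35,1,0],0],[[-35,1,0],0],[[-35,1,0],0],[[-22,0,0],0],[[0,0,0],0]], jaw=0)

```text
time: 25.23
tool_pos: [0.6286, 0.1867, 0.2477]
tcp_rot: [-0.086, -3.14, 0.002]
wrist_force: [0.6, -0.9, -0.3]
width: 0.005
```

Call:
drive_tool(steps=[[[0,0,15],0],[[0,0,20],0],[[0,0,20],0],[[0,0,15],0],[[0,0,10],0],[[0,0,0],0],[[0,0,0],0]])

```text
time: 25.82
tool_pos: [0.6238, 0.188, 0.1693]
tcp_rot: [-0.082, -3.139, 0.001]
wrist_force: [0.0, -0.1, 0.5]
width: -0.001
```

Run:
```python
from h import *
delta((.6245,.1888,.14),177.3)
im=bot.read_camera("side"); 
a=cv2.resize(im[60:180,130:260,::-1],None,fx=3,fy=3,interpolation=cv2.INTER_CUBIC)
ci,im=snap("w22")
cv2.imwrite("pics/s23.png",np.hstack([a,im[:360,56:456,::-1]]))
```

```text
t 25.8167 tcp [0.6238 0.188  0.1693] head 177.01 shift mm [-0.7  0.9 29.3] twist -0.29 w -0.001 F [ 0.  -0.1  0.5] tilt [-1.8e-03 -5.0e-04 -1.0e+00]
```

View pics/s23.png

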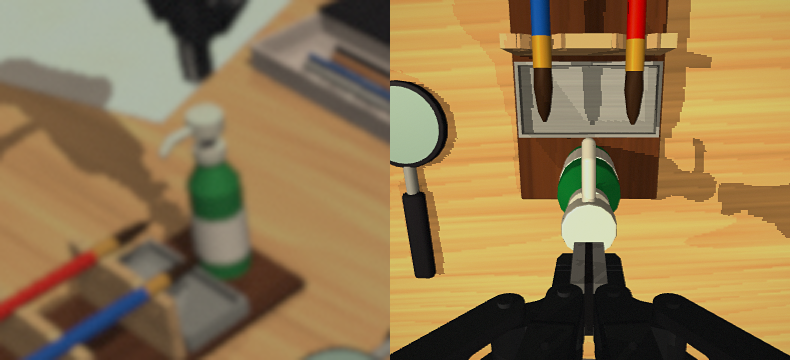

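Call:
drive_tool(steps=[[[0,1,10],0],[[0,0,8],0],[[0,0,5],0],[[0,0,0],0],[[0,0,0],0]])

```text
time: 26.33
tool_pos: [0.6237, 0.1894, 0.1462]
tcp_rot: [-0.081, -3.139, 0.001]
wrist_force: [0.6, -0.8, -0.2]
width: -0.001
```

Call:
drive_tool(steps=[[[0,0,3],0],[[0,0,3],0],[[0,0,0],0]])

```text
time: 26.58
tool_pos: [0.6241, 0.1894, 0.1405]
tcp_rot: [-0.081, -3.14, 0.0]
wrist_force: [-0.6, -0.3, -0.3]
width: -0.0
```

Call:
drive_tool(steps=[[[0,0,3],0],[[0,0,3],0],[[0,0,0],0]])

```text
time: 26.83
tool_pos: [0.6246, 0.1895, 0.1349]
tcp_rot: [0.081, 3.14, 0.0]
wrist_force: [0.8, 0.2, 2.4]
width: 0.001
```

Call:
drive_tool(steps=[[[0,0,3],0],[[0,0,0],0]])

```text
time: 27.0
tool_pos: [0.6247, 0.1896, 0.1324]
tcp_rot: [0.081, 3.14, 0.0]
wrist_force: [0.5, -0.0, 3.1]
width: -0.004
```

Run:
```python
from h import *
im=bot.read_camera("side"); 
a=cv2.resize(im[60:180,130:260,::-1],None,fx=3,fy=3,interpolation=cv2.INTER_CUBIC)
ci,im=snap("w23")
cv2.imwrite("pics/s24.png",np.hstack([a,im[:360,56:456,::-1]]))
```

```text
(no output)
```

View pics/s24.png

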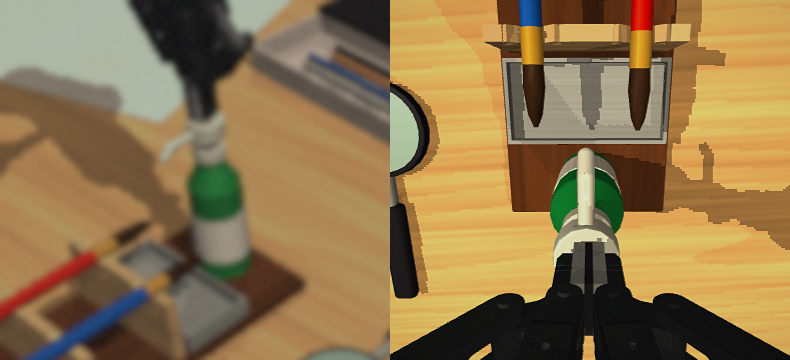

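Contact at about TCP 0.137 with force rising: the spring is being compressed. Press on in small steps to the stop.

Call:
drive_tool(steps=[[[0,0,3],0],[[0,0,2],0],[[0,0,0],0]])

```text
time: 27.35
tool_pos: [0.6247, 0.1896, 0.1276]
tcp_rot: [0.081, 3.139, 0.0]
wrist_force: [-1.2, 0.2, 6.7]
width: -0.004
```

Call:
drive_tool(steps=[[[0,0,2],0],[[0,0,2],0],[[0,0,0],0]])

```text
time: 27.6
tool_pos: [0.6248, 0.1896, 0.1252]
tcp_rot: [0.081, 3.139, 0.001]
wrist_force: [-2.9, -0.9, 11.0]
width: -0.001
```

Call:
drive_tool(steps=[[[0,0,1],0],[[0,0,0],0],[[0,0,0],0]])

```text
time: 27.85
tool_pos: [0.6248, 0.1896, 0.1251]
tcp_rot: [0.081, 3.139, 0.001]
wrist_force: [-3.5, -1.1, 14.8]
width: 0.003
```

Run:
```python
from h import *
im=bot.read_camera("side"); 
a=cv2.resize(im[60:180,130:260,::-1],None,fx=3,fy=3,interpolation=cv2.INTER_CUBIC)
ci,im=snap("w24")
cv2.imwrite("pics/s25.png",np.hstack([a,im[:360,56:456,::-1]]))
```

```text
(no output)
```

View pics/s25.png

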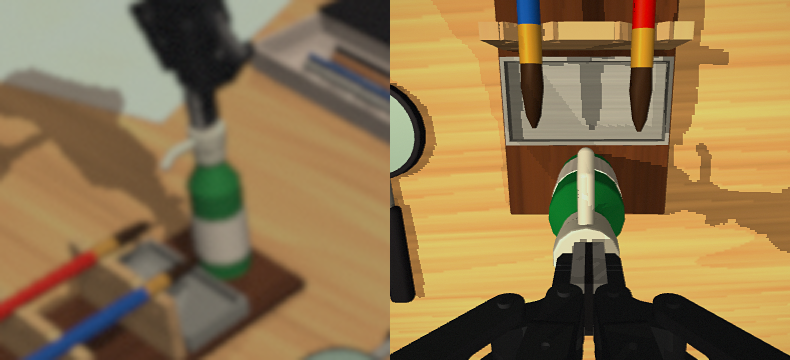

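Hard stop at TCP 0.125 (about 12 mm below first contact, 14.8 N). Now I raise the tool and let the pump come back.

Call:
drive_tool(steps=[[[0,0,-5],0],[[0,0,-8],0],[[0,0,-15],0],[[0,0,-25],0],[[0,0,-30],0],[[0,0,-30],0],[[0,0,0],0],[[0,0,0],0]])

```text
time: 28.62
tool_pos: [0.6256, 0.1898, 0.2376]
tcp_rot: [0.081, 3.136, 0.002]
wrist_force: [-0.4, -1.0, 0.1]
width: -0.004
```

Call:
drive_tool(steps=[[[35,0,-10],0],[[35,0,-10],0],[[35,0,0],0],[[35,0,0],0],[[35,0,0],0],[[35,0,0],0],[[0,0,0],0],[[0,0,0],0]])

```text
time: 29.28
tool_pos: [0.4124, 0.2, 0.2533]
tcp_rot: [-0.079, -3.139, 0.002]
wrist_force: [-0.4, 0.8, 0.9]
width: -0.002
```

Run:
```python
from h import *
delta((.6245,.1888,.20),177.3)
ci,im=snap("w25")
o=np.array([.4737,.1959,0]);y=np.radians(-2.7)
M=np.array([[np.cos(y),np.sin(y),0],[-np.sin(y),np.cos(y),0],[0,0,1]])
for k in("red","blue"):
    b=max(blobs(masks(im)[k],300),key=lambda b:b[0][3]); e=ends(b[2]); 
    P=[M@(onz(ci,p,.07)-o) for p in (e[1],e[0])];print(k,np.round(P,4))
im=bot.read_camera("side"); cv2.imwrite("pics/side25.png",im[:,:,::-1])
d=cv2.imread("pics/side21.png").astype(int)-im[:,:,::-1]
print("diff pump/brush region",abs(d)[85:200,185:245].max(), abs(d)[130:200,115:200].max())
cv2.imwrite("pics/s26.png",np.hstack([cv2.resize(im[80:200,105:245,::-1],None,fx=2.8,fy=2.8,interpolation=cv2.INTER_CUBIC),cv2.imread("pics/w25.png")[:336,56:456]]))
```

```text
t 29.2833 tcp [0.4124 0.2    0.2533] head 177.13 shift mm [-212.5   -0.5   52.8] twist -0.17 w -0.002 F [-0.4  0.8  0.9] tilt [-0.0021 -0.001  -1.    ]
red [[-0.0868  0.0347  0.07  ]
 [ 0.0429  0.0348  0.07  ]]
blue [[-0.09   -0.0355  0.07  ]
 [ 0.0403 -0.0355  0.07  ]]
diff pump/brush region 7 57
```

View pics/s26.png

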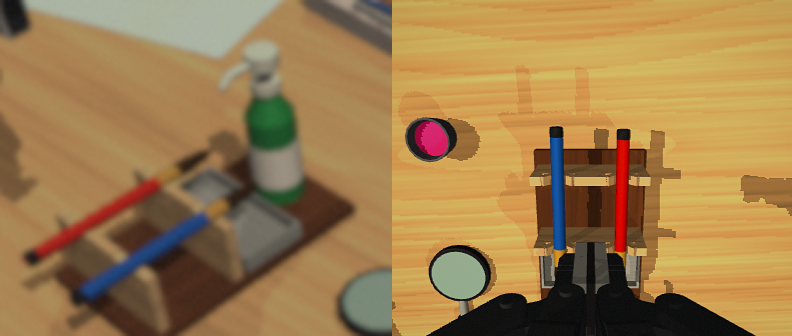

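Run:
```python
from h import *
ci,im=load("w21"); cs=bot.camera_info("side"); s=cv2.imread("pics/side25.png")[:,:,::-1]
for k in("red","blue"):
    e=ends(max(blobs(masks(im)[k],300),key=lambda b:b[0][3])[2])
    for b in blobs(masks(s)[k],80):
        if 115<b[1][0]<200 and b[1][1]>120:
            f=ends(b[2]); A=tri(ci,e[1],cs,f[0]);B=tri(ci,e[0],cs,f[1]); d=B[0]-A[0]
            print(k,A,B,"tilt",d[2]/np.linalg.norm(d),np.linalg.norm(d))
bot.finish_job()
```

```text
red (array([0.38895407, 0.23476204, 0.06767951]), np.float64(0.0014650349675824775)) (array([0.51863719, 0.22909793, 0.06679174]), np.float64(0.003203589600070728)) tilt -0.006838961043458628 0.1298097940154551
blue (array([0.38280854, 0.16443028, 0.06780804]), np.float64(0.0002291842076864683)) (array([0.51150638, 0.1587782 , 0.06739941]), np.float64(0.004686041705532244)) tilt -0.0031720264216299186 0.12882253107234615
the job is handed in; nothing more can be done
```

Both brushes lie in the stand and the pump was pressed fully and came back up. I handed the job in at about 29 s of the 69 s allowed; it reports no verdict.

**Brushes:** Red is in the left lane and blue in the right. I gripped each at mid-length at 20 N and set its handle end on the near saddle. Pressing down with 4 to 5 N then turned it level in the pads before I let go.

**Last check of the brushes, after the pump stroke:**

| | Offset across the stand | Tilt | Axis height |
|---|---|---|---|
| Red | y = +34.8 mm | -0.007 rad | about 67 mm |
| Blue | y = -35.5 mm | -0.003 rad | about 67.5 mm |

- **Along the stand:** both brushes lie midway to within about 3 mm, with the bristles over the tray.
- **Height:** both heights are inside the allowed 65 to 75 mm, but about 3 mm under the 70 mm given. That is about what my measurements can resolve.

**Pump:** It was pressed about 12 mm to a hard stop (14.8 N). Its before and after pictures from the side camera match, so it is back up.

**Bystanders:** I saw no change in the pot, tube or magnifier, but I did not measure them again after the start.

**What disagreed or failed:**
- **First grasp:** the fingers shut on nothing, just above the red brush.
- **Tool length:** the visible fingertips stand about 3 cm behind the stated TCP, and the pump contact height showed the same. I used the offset I found: the brush axis lies 50 mm above the reported TCP when gripped.
- **Notch height:** one of the four notch heights I triangulated read 69 mm instead of 60. The other three read 60 to 63 mm.

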